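# Rack a well plate and hold the drying box cover half open

## Task

Take the well plate that leans in the sloped stand and stand it on its long edge in the one free slot of the drying box, lowering it to the floor of the slot before you let go. Then swing the box's cover, which leans open, down by its handle bar and hold it half open at 45 degrees so that I can check the seal; it falls shut by itself, so finish while still holding it there. Do not let the cover drop towards shut, and leave the two plates already in the box and everything else where they are.

Things in the scene. Friction and masses are not known exactly. Their poses are not given: they have to be found in the camera images.
- plate_center (a point): centre of the loose 96-well plate, a clear flat slab 86 x 128 x 14 mm (its own x, y, z; z is its top face's normal; about 45 g). It starts leaning in the sloped stand on one long (128 mm) edge, its top edge tilted 0.45 rad from vertical towards the stand's front (the stand's -x); its own -x axis points up the slope to the upper long edge, 43 mm from the centre. The upper 45 mm of both faces is free for fingers. A pinch across the 14 mm thickness holds it
- plate_stand: aluminium sloped stand, fixed, 100 (x) x 136 (y) x about 50 mm high; origin at the centre of its underside. It supports the lower 38 mm of the plate from the -x side (the face under the plate) and has a 12 mm lip on the other; take the plate out up along the slope
- drying_box: white tray of the drying box, fixed, 180 (x) x 204 (y) mm, walls 40 mm high; origin at the centre of its underside, front wall at its -x. Its inner floor is 5 mm up. Three slots run along its x at y = -66, 0 and +66 mm; each is 19 mm wide between pairs of ribs that reach from x = 30 to 70 mm on both sides of the middle, with flared tops 40 mm above the underside; end stops at x = +-72 mm
- free_slot (a point): middle of the floor of the one free slot (marked by a thin flat dark pad); axes as the drying box: x along the slot, y across it, z up. The plate seated on its long edge has its centre 43 mm above this point
- plate_a_center (a point): centre of a plate of the same kind that already stands on its long edge in another slot; it stays (its top edge is 91 mm above the worktop)
- plate_b_center (a point): centre of the other plate that already stands in a slot; it stays
- cover (a joint): angle of the cover in rad: 0 shut, 1.8 its stop; it starts leaning open at about 1.8. Below about 1.25 it falls shut, above it falls open. 0.785 is 45 degrees
- cover_handle (a point): middle of the cover's handle: a round steel bar of 10 mm diameter, 116 mm long, parallel to the hinge (the box's y), on two posts at +-50 mm that stand it 28 mm off the cover's front wall. The point turns with the cover; the cover (180 x 204 x 60 mm deep, 0.4 kg) is clear with a white front wall. At the start the open cover with its bar reaches about 260 mm above the worktop: pass above or in front of it
- cover_hinge (a point): middle of the hinge axis, at the back of the box 90 mm behind its centre and 40 mm up; the axis is the box's y. The handle bar lies 210 mm from it towards the front and 12 mm above when the cover is shut, and rises as the cover opens
- bench_timer: bench timer 66 x 66 x 20 mm, a bystander; origin at its underside
- vial: small capped vial 23 mm wide, 44 mm tall, a bystander; origin at its underside
- petri_dish: petri dish 89 mm wide, 15 mm high, a bystander; origin at its underside

How it is judged (in metres and radians):
On the way, in this order (a step that is already met when the one before it is completed fails the run):
1. the plate is lowered to within 12 mm of the floor of the free slot while the fingers hold it (x of plate_center in the frame of free_slot between -0.013 and 0.013 m and y of plate_center in the frame of free_slot between -0.007 and 0.007 m and z of plate_center in the frame of free_slot below 0.055 m and contact force between the fingers and plate above 0.3 N).
2. the plate stands on its long edge on the floor of the free slot, let go (x of plate_center in the frame of free_slot between -0.013 and 0.013 m and y of plate_center in the frame of free_slot between -0.007 and 0.007 m and z of plate_center in the frame of free_slot below 0.05 m and angle between the x axis of plate_center and the z axis of free_slot, either way round below 0.12 rad and angle between the z axis of plate_center and the y axis of free_slot, either way round below 0.1 rad and contact force between the fingers and plate below 0.1 N), for 0.2 s.
3. the fingers hold the cover at 45 degrees (within 7) (value of joint cover between 0.665 and 0.905 rad and contact force between the fingers and cover above 0.3 N), for 0.2 s.
At the end, for the whole second after the job is handed in: Fingers hold the cover still at 45 degrees (within 7), no plate propping it; the plate stands upright on its long edge in the free slot (7 mm above the floor at most, 13 mm along, 7 mm across, 6 degrees); the other two plates moved under 15 mm (all of step 3 and x of plate_center in the frame of free_slot between -0.013 and 0.013 m and y of plate_center in the frame of free_slot between -0.007 and 0.007 m and z of plate_center in the frame of free_slot below 0.05 m and angle between the x axis of plate_center and the z axis of free_slot, either way round below 0.12 rad and angle between the z axis of plate_center and the y axis of free_slot, either way round below 0.1 rad and distance of each of plate_a_center, plate_b_center from where it was at the start of the episode below 0.015 m and velocity of joint cover between -0.1 and 0.1 rad/s and contact force between cover and plate below 0.2 N and contact force between cover and plate_a below 0.2 N and contact force between cover and plate_b below 0.2 N); the arm keeps its last pose, push and grip.
It fails at once if the cover drops towards shut (below 23 degrees) (value of joint cover below 0.4 rad).
It fails at once if a plate that was already in the box is displaced by more than 20 mm (distance of any of plate_a_center, plate_b_center from where it was at the start of the episode above 0.02 m).
It fails at once if a bystander is displaced by more than 30 mm (distance of any of bench_timer, vial, petri_dish from where it was at the start of the episode above 0.03 m).
It also fails if it takes over 61 s, if anything falls off the work surface, if the arm or the gripper's body presses on something with over 40 N, if the wrist force passes 120 N, or if a joint passes its speed limit or range.

## Robot

A 6-joint arm with a two-finger parallel gripper is mounted at the origin on a cart in front of the work surface, level with it; the furniture and walls round the work are solid. World frame = base frame: x ahead of the robot, y to its left, z up, the work surface at z = 0. Lengths are in m, angles in degrees, forces in N, time in s.
With the tool pointing down it reaches from about 0.4 to 0.825 m from the base axis. Payload 7 kg.
Tool frame: the origin (TCP) lies at the very end of the fingers, on their centre line; the grasp point (between the pads) lies 19 mm behind it; x points along the fingers, y is the direction in which the jaws open and shut, and the axes are right-handed (so a half turn about x gives the same grasp; the last joint's range is limited). The gripper opens to 88 mm and grips with 3 to 60 N. Pads are 19 mm wide; open, the fingers measure 130 mm over their backs; the gripper's body (78 mm by 193 mm) begins 47 mm behind the grasp point.
Start: joints at [90.533, 20.546, 0.682, 0, -70.136, -16.507], TCP at [0.186, 0.649, 0.227] pointing down, gripper open.
Joint ranges: [-176.03, 176.03], [-82.01, 121.73], [-58.28, 71.71], [-173.87, 95.51], [-174.79, -0.11], [-173.66, 173.66]. Speed limits (degrees/s): [136.94, 136.94, 172.46, 180, 180, 180].

## Interface

Orientations are given as [roll, pitch, yaw] about the fixed x, y, z axes, in that order (R = Rz(yaw) Ry(pitch) Rx(roll)).
In Python, from plant import * gives the robot as it stands. The module is installed in compiled form; this text tells all that it offers.
- The arm moves only by the shell command python3 -m creep 'ROWS' [FORCE]. ROWS is a JSON object of lists of equal length, an entry for each row: "jaw": the closure, from -1 (fully open) to 1 (shut); "translation": the shift along the tool's x, y, z in m, a list of three; "roll": the turn about the tool's x in rad. A call has exactly 10 rows; each row shifts and turns the commanded pose from where the row before left it, along the tool's axes as they then stand; what a row does not reach is not made up. A row lasts 1/10 s, in which the tool goes at most 50 mm and 8.59 degrees, less where a joint would pass 70% of its speed; a pose out of reach is approached as far as the arm can. A call with a gripper value outside its range is refused whole. The fingers move at their own pace and stop on an object; FORCE is the grip in N (left out, the last holds). Time passes only in rows, so rows that do not move let the fingers close, or fill a call up. It gives the time, the measured TCP pose, the force and the opening at its end, in the units of the state.
- get_state(): the state, without advancing time (a new reading comes with each control period).
- capture(name): name is "scene" or "top"; returns a dict with "image" (480x640x3 uint8, red, green, blue), "fovy" (degrees; the focal length in pixels is half the picture's height over the tangent of half this angle, whatever the lens; pixels are square), "cx", "cy" (the principal point, pixels), "D" ([k1, k2, p1, p2, k3] as OpenCV has them; the pictures are not rectified), "pose" (4x4, takes a point from camera to world coordinates). Camera axes: x right, y up, looking along -z (the intrinsics and any distortion apply to the point x, -y, -z); pixel columns grow to the right and rows downward; lengths in m; the calibration is good to about 2 mm. A picture is of the moment at which its call begins. There is no depth.
- close_job(): hands the job in, once; it reports no verdict.
The state is a dict: "time_s": time; "joints": joint angles; "qd": joint speeds; "joint_torque": joint torques, N m; "tcp_pos": TCP position; "eef_rot": TCP orientation; "contact_force": force on the tool from outside, world axes, zero at the start; "moment": the same for the moment, N m; "gripper_width": finger opening in m.
Only numpy, scipy, OpenCV 4.12 (cv2) and the standard library are available. Lean on these libraries where they do the work, as an engineer would, in place of code of your own. Each camera call takes 0.05 s, during which the arm holds its last target.

## Working session

There is one attempt and no reset: what is moved stays moved. The work goes in short steps, Python scripts to look and compute and a shell command to move; the robot and the scene stay as the last step left them, time stands still between calls to the robot, and variables do not carry over. Pictures are saved under pics/ and viewed, and the job is handed in when it is done.

```bash
mkdir -p pics; cat > h.py <<'E'
from plant import *
import numpy as np, cv2
def shot(n,f):
    c=capture(n); cv2.imwrite('pics/'+f,c['image'][:,:,::-1]); np.save('pics/'+f[:-4]+'.npy',c,allow_pickle=True); return c
def K(c):
    f=240/np.tan(np.radians(c['fovy'])/2); return np.array([[f,0,c['cx']],[0,f,c['cy']],[0,0,1.]])
def ray(c,px):
    u=cv2.undistortPoints(np.array(px,float).reshape(-1,1,2),K(c),np.array(c['D'],float)).reshape(-1,2)
    d=np.c_[u[:,0],-u[:,1],-np.ones(len(u))]; P=np.array(c['pose']); return P[:3,3],d@P[:3,:3].T
def onz(c,px,z):
    o,d=ray(c,px); return o+d*((z-o[2])/d[:,2])[:,None]
def proj(c,X):
    P=np.linalg.inv(np.array(c['pose'])); X=np.atleast_2d(X)@P[:3,:3].T+P[:3,3]; X=X*[1,-1,-1]
    return cv2.projectPoints(X.astype(float),np.zeros(3),np.zeros(3),K(c),np.array(c['D'],float))[0].reshape(-1,2)
def load(f): return np.load('pics/'+f,allow_pickle=True).item()
def tri(c1,p1,c2,p2):
    o1,d1=ray(c1,[p1]);o2,d2=ray(c2,[p2]);d1=d1[0]/np.linalg.norm(d1);d2=d2[0]/np.linalg.norm(d2)
    t=np.linalg.lstsq(np.c_[d1,-d2],o2-o1,rcond=None)[0]; a=o1+t[0]*d1;b=o2+t[1]*d2; return (a+b)/2,np.linalg.norm(a-b)
E
python3 - <<'E'
from h import *
np.set_printoptions(precision=4,suppress=True)
for n in('scene','top'):
    c=shot(n,n+'0.png');print(c['fovy'],c['cx'],c['cy'],c['D'],np.array(c['pose']))
print(get_state())
E
```

```text
44.15257707237858 327.9072897032147 238.45007590801305 [-0.1138  0.      0.      0.      0.    ] [[ 0.7867  0.4051 -0.4658 -0.0494]
 [-0.6171  0.5346 -0.5774 -0.6479]
 [ 0.0151  0.7417  0.6706  0.8752]
 [ 0.      0.      0.      1.    ]]
54.926088294971095 313.0221246729745 239.75454003696882 [-0.0237  0.      0.      0.      0.    ] [[ 0.018   0.9925 -0.121   0.4068]
 [-0.9998  0.0181 -0.0003  0.0384]
 [ 0.0019  0.1209  0.9927  1.0522]
 [ 0.      0.      0.      1.    ]]
{'time_s': 0.1, 'joints': array([ 90.5339,  20.5867,   0.6396,  -0.0173, -70.1349, -16.5052]), 'qd': array([-0.0929, -0.1004,  0.1577,  0.1522,  0.1164,  0.0464]), 'joint_torque': array([ -0.001 , -58.4163,  29.3754,   7.0155,   0.0102,  -0.0001]), 'tcp_pos': array([0.1857, 0.6485, 0.2257]), 'eef_rot': array([  95.2625,   89.9164, -100.7147]), 'contact_force': array([-0.3579,  0.3361,  0.186 ]), 'moment': array([0.0347, 0.061 , 0.0224]), 'gripper_width': 0.08747650664367398}
```

View pics/scene0.png

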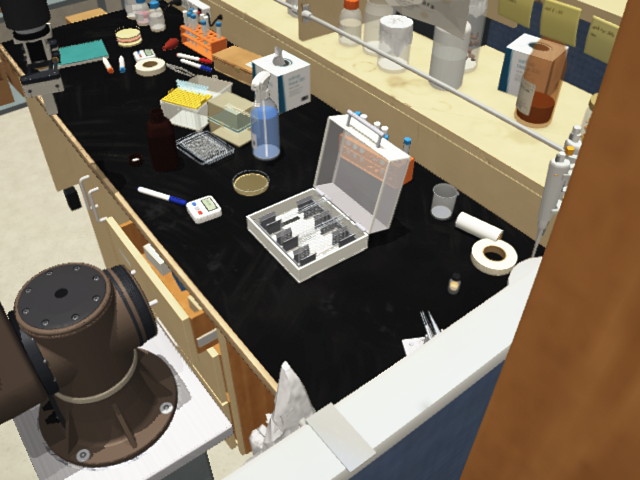

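View pics/top0.png

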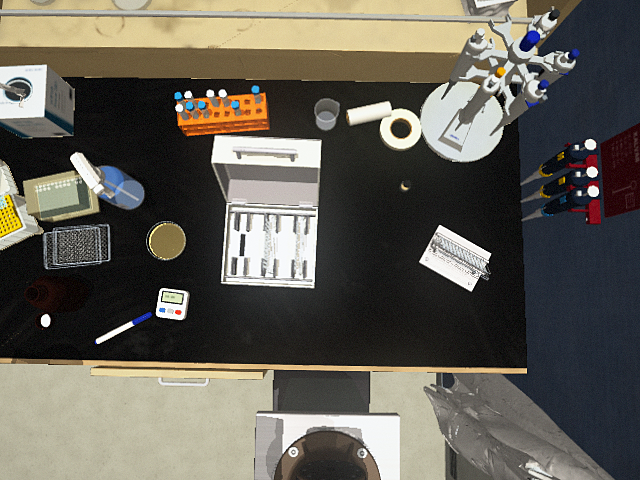

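Scene view: box around (310,235), cover open with its bar near (365,127); the stand is mostly hidden behind the post. Top view: box (270,245) with a dark pad in the left slot (243,243), cover bar (264,153), stand (457,258), vial (405,185). I'll zoom in on these.

```bash
python3 - <<'E'
from h import *
c=load('top0.npy')['image'][:,:,::-1]
a=cv2.resize(c[130:295,205:330],None,fx=4,fy=4,interpolation=cv2.INTER_CUBIC)[:600]
cv2.imwrite('pics/topbox.png',cv2.resize(c[130:295,205:330],(455,600),interpolation=cv2.INTER_CUBIC))
cv2.imwrite('pics/topstand.png',cv2.resize(c[215:300,410:500],None,fx=7,fy=7,interpolation=cv2.INTER_CUBIC))
c=load('scene0.npy')['image'][:,:,::-1]
cv2.imwrite('pics/scbox.png',cv2.resize(c[100:285,240:420],None,fx=3.2,fy=3.2,interpolation=cv2.INTER_CUBIC))
E
```

```text
(no output)
```

View pics/topbox.png

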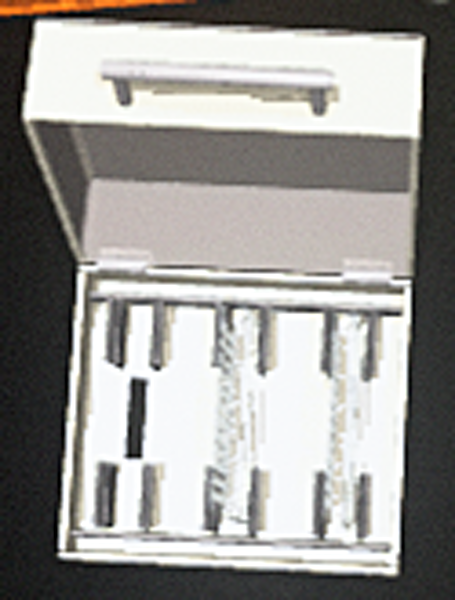

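View pics/topstand.png

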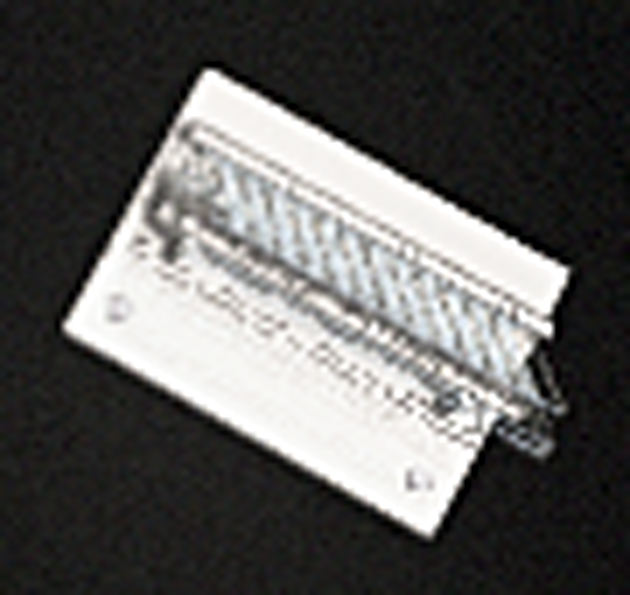

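View pics/scbox.png

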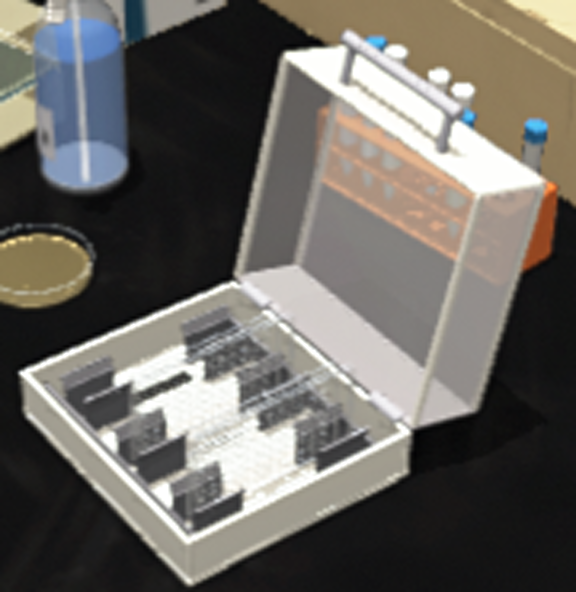

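```bash
python3 - <<'E'
from h import *
np.set_printoptions(precision=4,suppress=True)
c=load('top0.npy'); s=load('scene0.npy')
st=np.array([(205,68),(570,268),(432,538),(65,328)])/7.+[410,215]-0.43
for z in(0,.005,.01):
    p=onz(c,st,z);print(z,p,np.linalg.norm(np.roll(p,-1,0)-p,axis=1),p.mean(0))
p=onz(c,st,.005); e=p[1]-p[0]+p[2]-p[3];print('long dir',np.degrees(np.arctan2(e[1],e[0])))
T=lambda x,y:np.array([x/3.64+205-.36,y/3.636+130-.36])
S=lambda x,y:np.array([x/3.2+240-.34,y/3.2+100-.34])
# rim front corners: 
print('pad',onz(c,[T(137,418)],.005))
padc=[T(130,377),T(149,379),T(144,459),T(125,457)]
print(onz(c,padc,.006))
print('rim top',onz(c,[T(57,555),T(398,572),T(82,265),T(412,272)],.04))
print('rim scene FL FR BL BR',onz(s,[S(22,375),S(190,540),S(240,283),S(410,428)],.04))
print('base scene FR', onz(s,[S(190,585),S(22,412)],0))
for a,b in(((103,68),(348,38)),((335,78),(460,112))): print('bar',tri(c,T(*a),s,S(*b)))
for a,b in(((217,335),(0,0)),):pass
print('vial',onz(c,[(405,185)],.044))
E
```

```text
0 [[ 0.5763 -0.2514  0.    ]
 [ 0.5122 -0.3707  0.    ]
 [ 0.4233 -0.3232  0.    ]
 [ 0.4895 -0.2042  0.    ]] [0.1355 0.1008 0.1362 0.0988] [ 0.5003 -0.2874  0.    ]
0.005 [[ 0.5755 -0.25    0.005 ]
 [ 0.5117 -0.3688  0.005 ]
 [ 0.4232 -0.3214  0.005 ]
 [ 0.4891 -0.203   0.005 ]] [0.1349 0.1003 0.1355 0.0983] [ 0.4999 -0.2858  0.005 ]
0.01 [[ 0.5747 -0.2486  0.01  ]
 [ 0.5112 -0.3668  0.01  ]
 [ 0.4231 -0.3197  0.01  ]
 [ 0.4887 -0.2019  0.01  ]] [0.1342 0.0999 0.1349 0.0979] [ 0.4994 -0.2843  0.01  ]
long dir -118.6846072764747
pad [[0.5203 0.1999 0.005 ]]
[[0.5461 0.2051 0.006 ]
 [0.545  0.1931 0.006 ]
 [0.4945 0.1944 0.006 ]
 [0.4955 0.2064 0.006 ]]
rim top [[0.4328 0.2396 0.04  ]
 [0.4265 0.0347 0.04  ]
 [0.6103 0.2317 0.04  ]
 [0.6096 0.0294 0.04  ]]
rim scene FL FR BL BR [[0.4321 0.2344 0.04  ]
 [0.43   0.0359 0.04  ]
 [0.6139 0.2271 0.04  ]
 [0.6083 0.0325 0.04  ]]
base scene FR [[0.4291 0.0359 0.    ]
 [0.4336 0.2424 0.    ]]
bar (array([0.671 , 0.1864, 0.2413]), np.float64(0.002060734426577646))
bar (array([0.6663, 0.0708, 0.2443]), np.float64(0.0007695949881619666))
vial [[ 0.6567 -0.1647  0.044 ]]
```

```bash
python3 - <<'E'
from h import *
np.set_printoptions(precision=1,suppress=True)
c=load('top0.npy'); s=load('scene0.npy')
print(proj(s,onz(c,np.array([(205,68),(570,268),(432,538),(65,328)])/7.+[410,215]-0.43,.002)))
cv2.imwrite('pics/topstand2.png',cv2.resize(c['image'][225:285,415:495,::-1],None,fx=10,fy=10,interpolation=cv2.INTER_LANCZOS4))
cv2.imwrite('pics/scstand.png',cv2.resize(s['image'][295:365,390:470,::-1],None,fx=8,fy=8,interpolation=cv2.INTER_LANCZOS4))
E
```

```text
[[451.9 335. ]
 [476.4 395.5]
 [420.7 404.5]
 [401.4 341.8]]
```

View pics/topstand2.png

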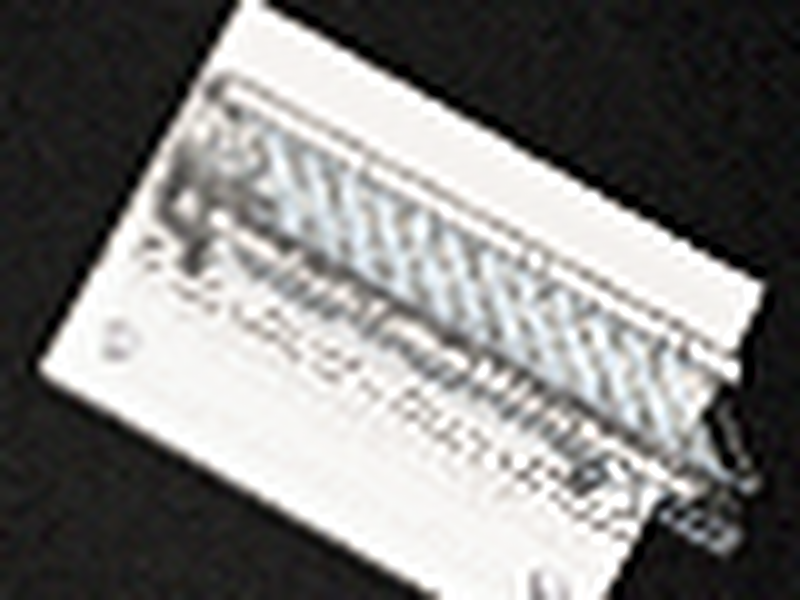

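View pics/scstand.png

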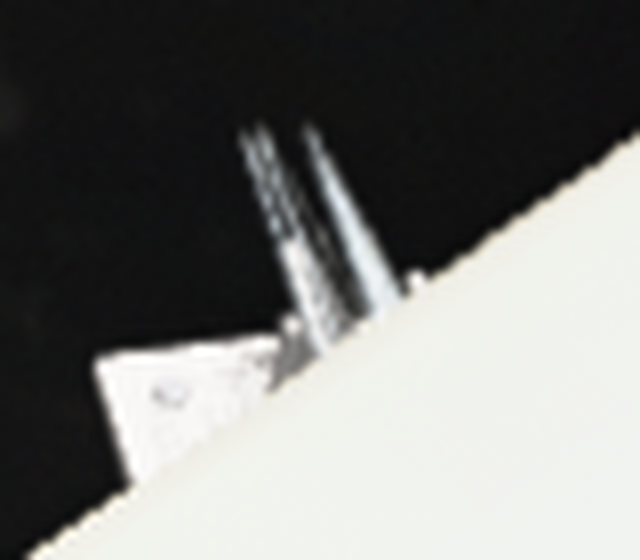

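```bash
python3 - <<'E'
from h import *
np.set_printoptions(precision=4,suppress=True)
c=load('top0.npy'); s=load('scene0.npy')
A=lambda x,y:np.array([x/10+415-.45,y/10+225-.45]); B=lambda x,y:np.array([x/8+390-.44,y/8+295-.44])
print(tri(c,A(150,245),s,B(245,128)),tri(c,A(190,200),s,B(310,122)))
yaw=np.radians(-28.7);X=np.array([np.cos(yaw),np.sin(yaw),0]);Y=np.array([-X[1],X[0],0]);Z=np.array([0,0,1.])
up=-np.sin(.45)*X+np.cos(.45)*Z; n=np.cos(.45)*X+np.sin(.45)*Z # back-face normal
O=np.array([.5003,-.2872,0])
for z in(.085,.09,.095):
    q=onz(c,[A(150,245),A(190,200),A(740,550),A(757,488)],z); 
    print(z,[( (p-O)@X,(p-O)@Y) for p in q])
E
```

```text
(array([ 0.5128, -0.2111,  0.0796]), np.float64(0.006956786504293399)) (array([ 0.5229, -0.2197,  0.0821]), np.float64(0.008703637446278395))
0.085 [(np.float64(-0.030309570512340726), np.float64(0.0743216518735954)), (np.float64(-0.017667772808017387), np.float64(0.07144428363697182)), (np.float64(-0.025463890863033453), np.float64(-0.06380739376116412)), (np.float64(-0.012117453593167848), np.float64(-0.060997507609446854))]
0.09 [(np.float64(-0.031385074010425194), np.float64(0.07518170429349068)), (np.float64(-0.01880862709868078), np.float64(0.07231921038876214)), (np.float64(-0.026564443726174444), np.float64(-0.06223329395485143)), (np.float64(-0.013286999828461234), np.float64(-0.05943793329162602))]
0.095 [(np.float64(-0.03246057750850978), np.float64(0.07604175671338594)), (np.float64(-0.019949481389344072), np.float64(0.0731941371405525)), (np.float64(-0.02766499658931542), np.float64(-0.06065919414853867)), (np.float64(-0.014456546063754601), np.float64(-0.05787835897380523))]
```

```bash
python3 - <<'E'
from h import *
np.set_printoptions(precision=4,suppress=True)
c=load('top0.npy'); s=load('scene0.npy')
A=lambda x,y:np.array([x/10+415-.45,y/10+225-.45]); B=lambda x,y:np.array([x/8+390-.44,y/8+295-.44])
yaw=np.radians(-28.9);X=np.array([np.cos(yaw),np.sin(yaw),0]);Y=np.array([-X[1],X[0],0]);Z=np.array([0,0,1.])
O=np.array([.5003,-.2872,0])
for a,b in(((200,268),(245,128)),((240,228),(310,122))):
    p,e=tri(c,A(*a),s,B(*b)); print(p,e,(p-O)@X,(p-O)@Y)
for z in(.085,.09):
    q=onz(c,[A(200,268),A(350,350),A(640,532),A(740,550), A(240,228),A(350,285),A(640,440),A(757,492)],z)
    print(z,[( round((p-O)@X,4),round((p-O)@Y,4)) for p in q])
E
```

```text
[ 0.5059 -0.2178  0.0909] 0.004445600399699779 -0.02862096133928721 0.06343546793552494
[ 0.5152 -0.2264  0.0939] 0.006973511339985217 -0.0163698125562827 0.06040509070940896
0.085 [(np.float64(-0.0296), np.float64(0.0627)), (np.float64(-0.0291), np.float64(0.0271)), (np.float64(-0.0324), np.float64(-0.0438)), (np.float64(-0.0252), np.float64(-0.0639)), (np.float64(-0.0179), np.float64(0.0594)), (np.float64(-0.0169), np.float64(0.0335)), (np.float64(-0.0153), np.float64(-0.0349)), (np.float64(-0.0127), np.float64(-0.0614))]
0.09 [(np.float64(-0.0307), np.float64(0.0637)), (np.float64(-0.0302), np.float64(0.0282)), (np.float64(-0.0335), np.float64(-0.0424)), (np.float64(-0.0263), np.float64(-0.0623)), (np.float64(-0.019), np.float64(0.0603)), (np.float64(-0.0181), np.float64(0.0346)), (np.float64(-0.0164), np.float64(-0.0335)), (np.float64(-0.0138), np.float64(-0.0599))]
```

```bash
python3 - <<'E'
from h import *
from scipy.spatial.transform import Rotation as Ro
np.set_printoptions(precision=4,suppress=True)
s=get_state(); R=Ro.from_euler('xyz',s['eef_rot'],degrees=True).as_matrix(); print(R)
print('yaw of tool y',np.degrees(np.arctan2(R[1,1],R[0,1])),'z',np.degrees(np.arctan2(R[1,2],R[0,2])))
E
```

```text
[[-0.0003 -0.2753 -0.9614]
 [-0.0014 -0.9614  0.2753]
 [-1.      0.0015 -0.0001]]
yaw of tool y -105.97714931175825 z 164.02286181638192
```

```bash
cat > go.py <<'E'
from h import *
import sys
from scipy.spatial.transform import Rotation as Ro
np.set_printoptions(precision=4,suppress=True)
def info(*targets,psi=None):
    s=get_state(); R=Ro.from_euler('xyz',s['eef_rot'],degrees=True).as_matrix(); p=s['tcp_pos']
    ps=np.degrees(np.arctan2(R[1,1],R[0,1])); print('t',s['time_s'],'tcp',p,'psi',ps,'down',R[:,0],'w',s['gripper_width'],'F',s['contact_force'],'J',s['joints'])
    for t in targets:
        a=np.radians(ps if psi is None else psi); d=np.array(t)-p
        tool=np.array([-d[2],d[0]*np.cos(a)+d[1]*np.sin(a),d[0]*np.sin(a)-d[1]*np.cos(a)])
        print(t,'tool delta',tool,'len',np.linalg.norm(tool)); p=np.array(t)
E
python3 - <<'E'
from go import *
info((.186,.649,.347),(.44,.38,.347),(.5,-.05,.347),(.487,-.28,.347))
E
```

```text
t 0.1 tcp [0.1857 0.6485 0.2257] psi -105.97714931175825 down [-0.0003 -0.0014 -1.    ] w 0.08747650664367398 F [-0.3579  0.3361  0.186 ] J [ 90.5339  20.5867   0.6396  -0.0173 -70.1349 -16.5052]
(0.186, 0.649, 0.347) tool delta [-0.1213 -0.0006 -0.0002] len 0.12127213178652332
(0.44, 0.38, 0.347) tool delta [-0.      0.1887 -0.3182] len 0.36996891761335843
(0.5, -0.05, 0.347) tool delta [-0.      0.3969 -0.176 ] len 0.4341658669218482
(0.487, -0.28, 0.347) tool delta [-0.      0.2247 -0.0508] len 0.23036709834522814
```

```bash
python3 -m creep '{"jaw":[-1,-1,-1,-1,-1,-1,-1,-1,-1,-1],"translation":[[-0.045,0,0],[-0.04,0.01,-0.017],[-0.036,0.015,-0.025],[0,0.023,-0.04],[0,0.023,-0.04],[0,0.023,-0.04],[0,0.023,-0.039],[0,0.023,-0.039],[0,0.023,-0.039],[0,0.023,-0.039]],"roll":[0,0,0,0,0,0,0,0,0,0]}' 20; python3 - <<'E'
from go import *
info((.5,-.05,.347),(.487,-.28,.347))
E
```

```text
time_s: 1.1
tcp_pos: [0.4411, 0.381, 0.3474]
eef_rot: [40.3, 90.0, -155.6]
contact_force: [0.0, 1.6, -0.2]
gripper_width: 0.0874
t 1.1 tcp [0.4411 0.381  0.3474] psi -105.96187412848707 down [-0.0003 -0.0001 -1.    ] w 0.08742804366468312 F [ 0.0075  1.6235 -0.2187] J [ 60.02     8.7867   0.3693  -0.0098 -81.5962  14.0196]
(0.5, -0.05, 0.347) tool delta [ 0.0004  0.3981 -0.1751] len 0.4349586891884766
(0.487, -0.28, 0.347) tool delta [-0.      0.2247 -0.0508] len 0.23036709834522814
```

```bash
python3 -m creep '{"jaw":[-1,-1,-1,-1,-1,-1,-1,-1,-1,-1],"translation":[[0,0.0398,-0.0175],[0,0.0398,-0.0175],[0,0.0398,-0.0175],[0,0.0398,-0.0175],[0,0.0398,-0.0175],[0,0.0398,-0.0175],[0,0.0398,-0.0175],[0,0.0398,-0.0175],[0,0.0398,-0.0175],[0,0.0398,-0.0175]],"roll":[0,0,0,0,0,0,0,0,0,0]}' && python3 -m creep '{"jaw":[-1,-1,-1,-1,-1,-1,-1,-1,-1,-1],"translation":[[0,0.0375,-0.0085],[0,0.0375,-0.0085],[0,0.0375,-0.0085],[0,0.0375,-0.0085],[0,0.0375,-0.0085],[0,0.0375,-0.0085],[0,0,0],[0,0,0],[0,0,0],[0,0,0]],"roll":[0,0,0,0,0,0,0.14,0.14,0.14,0.14]}' && python3 -m creep '{"jaw":[-1,-1,-1,-1,-1,-1,-1,-1,-1,-1],"translation":[[0,0,0],[0,0,0],[0,0,0],[0,0,0],[0,0,0],[0,0,0],[0,0,0],[0,0,0],[0,0,0],[0,0,0]],"roll":[0.14,0.14,0.14,0.14,0.14,0.14,0.14,0.14,0.116,0]}';  python3 - <<'E'
from go import *
info((.487,-.28,.12))
shot('top','top1.png');shot('scene','sc1.png')
E
```

```text
time_s: 2.1
tcp_pos: [0.4987, -0.0499, 0.3475]
eef_rot: [-86.0, 90.0, 78.1]
contact_force: [0.6, 0.8, 1.1]
gripper_width: 0.0874
time_s: 3.1
tcp_pos: [0.4858, -0.2787, 0.347]
eef_rot: [28.1, 89.9, 159.7]
contact_force: [0.5, 0.3, 1.0]
gripper_width: 0.0877
time_s: 4.1
tcp_pos: [0.4859, -0.2785, 0.3472]
eef_rot: [93.3, 90.0, 154.3]
contact_force: [-0.2, 0.0, 0.3]
gripper_width: 0.0877
t 4.1 tcp [ 0.4859 -0.2785  0.3472] psi 151.02440201786476 down [-0.0007  0.0003 -1.    ] w 0.08772832863201722 F [-0.1793  0.0325  0.331 ] J [ -9.7967   6.5295  -2.3094  -0.0122 -81.2035 -19.177 ]
(0.487, -0.28, 0.12) tool delta [ 0.2272 -0.0017 -0.0008] len 0.22718834719267902
```

View pics/sc1.png

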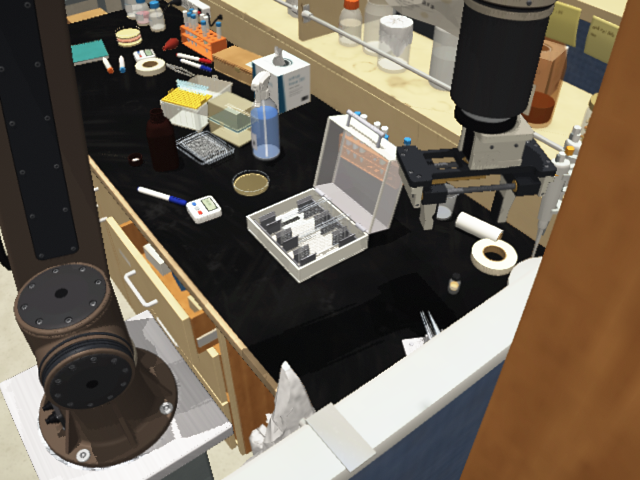

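View pics/top1.png

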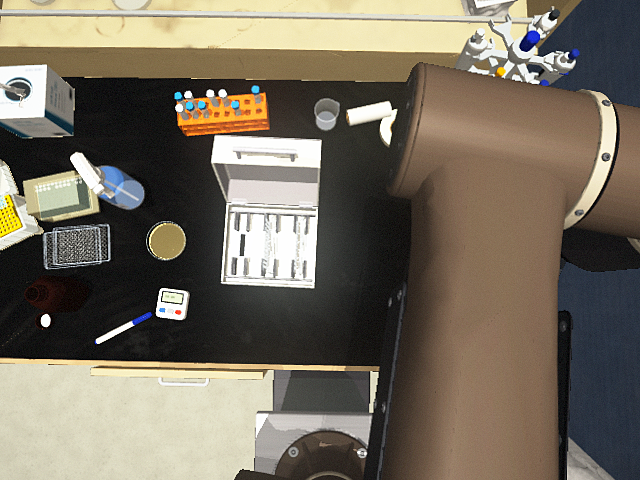

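```bash
python3 -m creep '{"jaw":[-1,-1,-1,-1,-1,-1,-1,-1,-1,-1],"translation":[[0.04,-0.0017,-0.0008],[0.04,0,0],[0.04,0,0],[0.04,0,0],[0.03,0,0],[0.02,0,0],[0.01,0,0],[0.01,0,0],[0,0,0],[0,0,0]],"roll":[0,0,0,0,0,0,0,0,0,0]}';  python3 - <<'E'
from go import *
info((.487,-.28,.057))
s=shot('scene','sc2.png')
print(proj(s,get_state()['tcp_pos']))
cv2.imwrite('pics/sc2c.png',cv2.resize(s['image'][250:370,360:520,::-1],None,fx=5,fy=5,interpolation=cv2.INTER_CUBIC))
E
```

```text
time_s: 5.2
tcp_pos: [0.4878, -0.2803, 0.1184]
eef_rot: [-85.3, 89.9, -24.1]
contact_force: [0.2, -0.2, 0.7]
gripper_width: 0.0877
t 5.2 tcp [ 0.4878 -0.2803  0.1184] psi 151.1660143695321 down [ 0.001  -0.0005 -1.    ] w 0.0876908518132912 F [ 0.2131 -0.1646  0.7015] J [ -9.9361  15.4804 -22.0183   0.0202 -52.4379 -18.9101]
(0.487, -0.28, 0.057) tool delta [ 0.0614  0.0008 -0.0001] len 0.06137976993014675
[[439.6737 327.4878]]
```

View pics/sc2c.png

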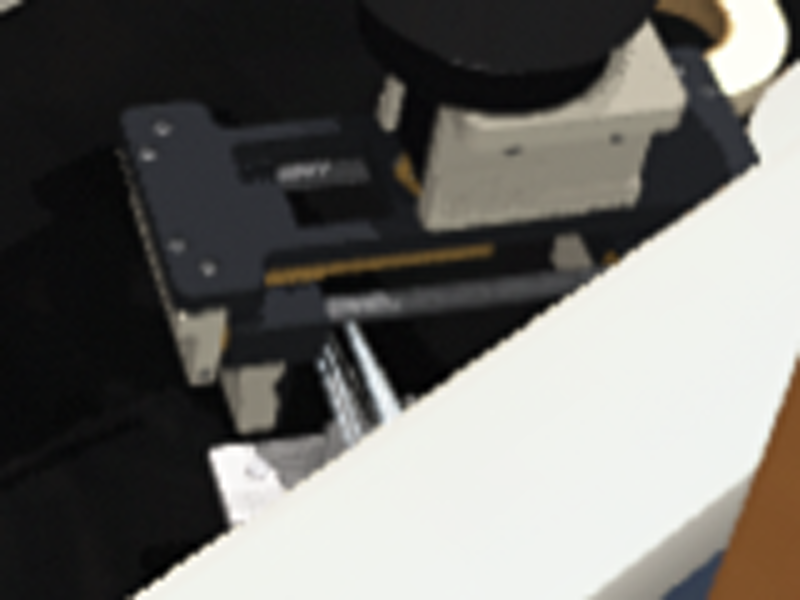

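The left finger tip is at about (410,335) full-frame, on the front side of the plate's end at (430,325). The plate sits inside the jaws, so I'm going down.

```bash
python3 -m creep '{"jaw":[-1,-1,-1,-1,-1,-1,-1,-0.6,-0.2,0.2],"translation":[[0.015,0,0],[0.015,0,0],[0.015,0,0],[0.01,0,0],[0.006,0,0],[0,0,0],[0,0,0],[0,0,0],[0,0,0],[0,0,0]],"roll":[0,0,0,0,0,0,0,0,0,0]}' 6;  python3 - <<'E'
from go import *
info()
E
```

```text
time_s: 6.25
tcp_pos: [0.4875, -0.2801, 0.057]
eef_rot: [-74.8, 90.0, -13.7]
contact_force: [-0.3, 0.3, 0.1]
gripper_width: 0.0688
t 6.25 tcp [ 0.4875 -0.2801  0.057 ] psi 151.12710134233416 down [ 0.0007 -0.0002 -1.    ] w 0.06882172997589756 F [-0.2832  0.3038  0.0802] J [ -9.9369  19.7007 -25.7173   0.0036 -44.5434 -18.9386]
```

```bash
python3 -m creep '{"jaw":[0.5,1,1,1,1,1,1,1,1,1],"translation":[[0,0,0],[0,0,0],[0,0,0],[0,0,0],[0,0,0],[0,0,0],[0,0,0],[0,0,0],[0,0,0],[0,0,0]],"roll":[0,0,0,0,0,0,0,0,0,0]}' 6;  python3 - <<'E'
from go import *
info()
s=shot('scene','sc3.png')
cv2.imwrite('pics/sc3c.png',cv2.resize(s['image'][270:370,380:500,::-1],None,fx=6,fy=6,interpolation=cv2.INTER_CUBIC))
E
```

```text
time_s: 7.25
tcp_pos: [0.4891, -0.2808, 0.0574]
eef_rot: [-83.2, 89.8, -22.0]
contact_force: [4.9, -4.2, 2.0]
gripper_width: 0.0312
t 7.25 tcp [ 0.4891 -0.2808  0.0574] psi 151.15703942722385 down [ 0.0034 -0.0014 -1.    ] w 0.0312294594091728 F [ 4.8618 -4.2408  1.985 ] J [ -9.947   19.7147 -25.6365   0.062  -44.4459 -18.9401]
```

View pics/sc3c.png

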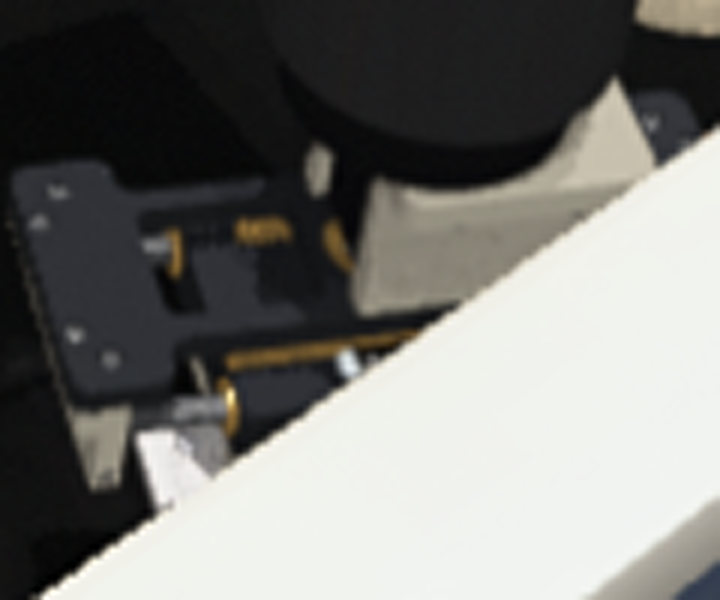

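```bash
python3 -m creep '{"jaw":[1,1,1,1,1,1,1,1,1,1],"translation":[[0,-0.002,0],[0,-0.001,0],[0,0,0],[0,0,0],[0,0,0],[0,0,0],[0,0,0],[0,0,0],[0,0,0],[0,0,0]],"roll":[0,0,0,0,0,0,0,0,0,0]}' 6;  python3 - <<'E'
from go import *
info()
E
```

```text
time_s: 8.3
tcp_pos: [0.4898, -0.2813, 0.0571]
eef_rot: [37.4, 90.0, 98.5]
contact_force: [-0.5, 1.6, 7.0]
gripper_width: 0.0305
t 8.3 tcp [ 0.4898 -0.2813  0.0571] psi 151.13275249450984 down [-0.      0.0002 -1.    ] w 0.030491853395428672 F [-0.4957  1.634   6.9723] J [-10.0275  19.9222 -25.3288  -0.0134 -44.7522 -18.8303]
```

```bash
python3 -m creep '{"jaw":[1,1,1,1,1,1,1,1,1,1],"translation":[[0,0,0],[-0.0018,0.0008,0],[-0.0018,0.0008,0],[-0.0018,0.0008,0],[-0.0018,0.0008,0],[-0.0018,0.0008,0],[-0.0018,0.0008,0],[-0.0018,0.0008,0],[-0.0018,0.0008,0],[0,0,0]],"roll":[0,0,0,0,0,0,0,0,0,0]}' 10;  python3 - <<'E'
from go import *
info()
E
```

```text
time_s: 9.3
tcp_pos: [0.4842, -0.2785, 0.0713]
eef_rot: [-89.2, 90.0, -28.1]
contact_force: [2.9, -1.8, 3.6]
gripper_width: 0.0296
t 9.3 tcp [ 0.4842 -0.2785  0.0713] psi 151.1256447185215 down [ 0.0002 -0.0001 -1.    ] w 0.02961454218647324 F [ 2.8615 -1.791   3.5657] J [ -9.8184  18.3548 -25.3668   0.0055 -46.2663 -19.0597]
```

```bash
python3 -m creep '{"jaw":[1,1,1,1,1,1,1,1,1,1],"translation":[[-0.0027,0.0013,0],[-0.0027,0.0013,0],[-0.0027,0.0013,0],[-0.0027,0.0013,0],[-0.0027,0.0013,0],[-0.0027,0.0013,0],[-0.0027,0.0013,0],[-0.0027,0.0013,0],[0,0,0],[0,0,0]],"roll":[0,0,0,0,0,0,0,0,0,0]}' 10;  python3 - <<'E'
from go import *
info()
s=shot('scene','sc4.png')
cv2.imwrite('pics/sc4c.png',cv2.resize(s['image'][250:370,370:500,::-1],None,fx=5,fy=5,interpolation=cv2.INTER_CUBIC))
E
```

```text
time_s: 10.3
tcp_pos: [0.4736, -0.273, 0.092]
eef_rot: [98.5, 89.8, 159.5]
contact_force: [0.6, -0.1, -1.2]
gripper_width: 0.0145
t 10.3 tcp [ 0.4736 -0.273   0.092 ] psi 151.09780964054238 down [-0.0026  0.001  -1.    ] w 0.014529873781142113 F [ 0.5875 -0.1093 -1.2497] J [ -9.4372  15.9894 -25.4807  -0.0399 -48.684  -19.4385]
```

View pics/sc4c.png

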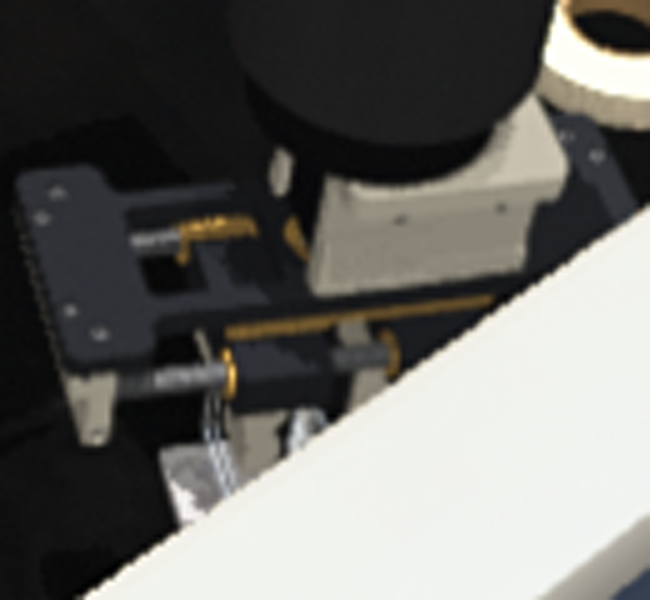

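```bash
python3 -m creep '{"jaw":[1,1,1,1,1,1,1,1,1,1],"translation":[[0,0,0],[0,0,0],[-0.01,0,0],[-0.02,0,0],[-0.03,0,0],[-0.03,0,0],[-0.03,0,0],[-0.03,0,0],[-0.02,0,0],[0,0,0]],"roll":[0,0,0,0,0,0,0,0,0,0]}' 25;  python3 - <<'E'
from go import *
info((.42,-.20,.28),(.42,.0,.28),(.42,.1,.28))
s=shot('scene','sc5.png')
cv2.imwrite('pics/sc5c.png',cv2.resize(s['image'][180:340,360:520,::-1],None,fx=3.7,fy=3.7,interpolation=cv2.INTER_CUBIC))
E
```

```text
time_s: 11.35
tcp_pos: [0.4765, -0.274, 0.2668]
eef_rot: [-80.2, 89.6, -19.1]
contact_force: [0.6, 0.3, -0.7]
gripper_width: 0.0143
t 11.35 tcp [ 0.4765 -0.274   0.2668] psi 151.14301792866175 down [ 0.0059 -0.002  -1.    ] w 0.014294037311616086 F [ 0.6056  0.2722 -0.6603] J [ -9.4385   7.1002 -11.9331   0.0633 -70.6162 -19.4391]
(0.42, -0.2, 0.28) tool delta [-0.0132  0.0852  0.0376] len 0.09407999436840851
(0.42, 0.0, 0.28) tool delta [-0.      0.0965  0.1752] len 0.2
(0.42, 0.1, 0.28) tool delta [-0.      0.0483  0.0876] len 0.1
```

View pics/sc5c.png

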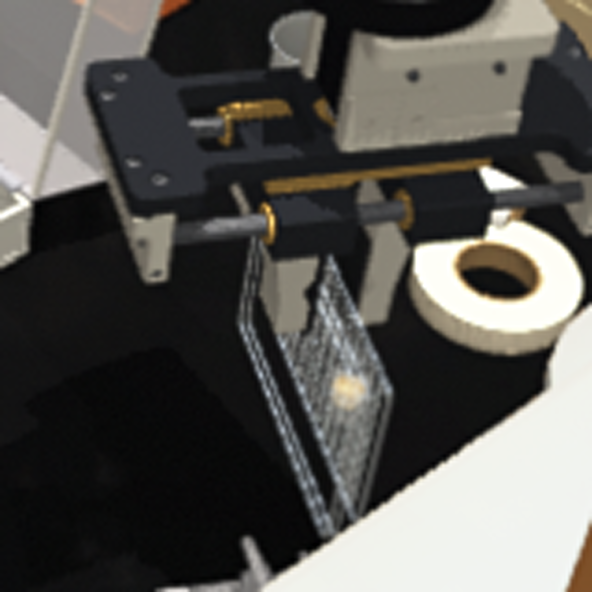

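The plate hangs upright in the pads: near end edge at about (465,284)→(455,323), which matches the vertical's slope there. Carrying it to above the slot.

```bash
python3 -m creep '{"jaw":[1,1,1,1,1,1,1,1,1,1],"translation":[[-0.01,0.008,0.019],[-0.013,0.016,0.037],[0,0.019,0.044],[0,0.019,0.044],[0,0.019,0.044],[0,0.019,0.044],[0,0.019,0.044],[0,0.019,0.044],[0,0.019,0.044],[0,0.016,0.037]],"roll":[0,0,0,0,0,0,0,0,0,0]}' && python3 -m creep '{"jaw":[1,1,1,1,1,1,1,1,1,1],"translation":[[0,0.01,0.022],[0,0.005,0.013],[0,0,0],[0,0,0],[0,0,0],[0,0,0],[0,0,0],[0,0,0],[0,0,0],[0,0,0]],"roll":[0,0,0.14,0.14,0.14,0.14,0.14,0.14,0.14,0.115]}';  python3 - <<'E'
from go import *
info((.521,.1995,.29))
s=shot('scene','sc6.png'); shot('top','top6.png')
print(proj(s,get_state()['tcp_pos']))
cv2.imwrite('pics/sc6c.png',cv2.resize(s['image'][60:240,180:380,::-1],None,fx=3.3,fy=3.3,interpolation=cv2.INTER_CUBIC))
E
```

```text
time_s: 12.4
tcp_pos: [0.5166, 0.1635, 0.2847]
eef_rot: [141.9, 89.9, -156.9]
contact_force: [0.4, -0.4, -1.0]
gripper_width: 0.0144
time_s: 13.4
tcp_pos: [0.5207, 0.1983, 0.2849]
eef_rot: [-147.4, 89.9, -149.4]
contact_force: [-0.1, -0.4, -1.0]
gripper_width: 0.014
t 13.4 tcp [0.5207 0.1983 0.2849] psi 88.01895819376026 down [-0.0013 -0.0007 -1.    ] w 0.013955346105678388 F [-0.1475 -0.3662 -1.0465] J [  40.9716    7.5831   -8.98     -0.0157  -73.5194 -132.9482]
(0.521, 0.1995, 0.29) tool delta [-0.0051  0.0012  0.0002] len 0.005255527237056892
[[285.6218 112.7342]]
```

View pics/sc6c.png

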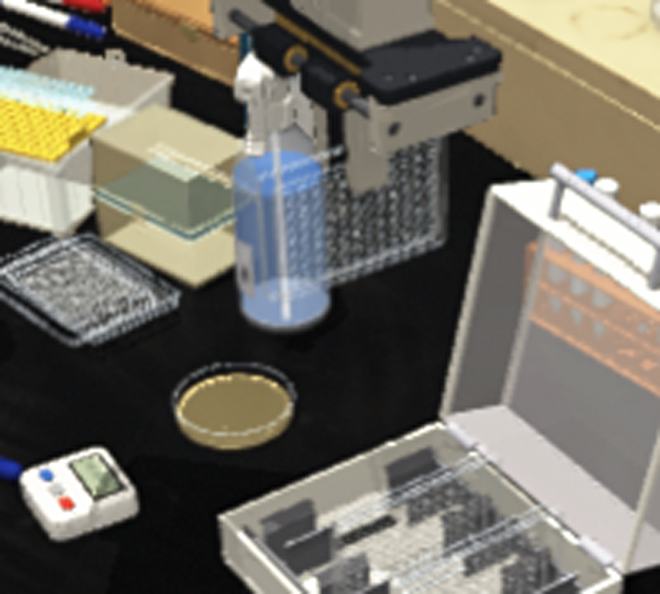

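View pics/top6.png

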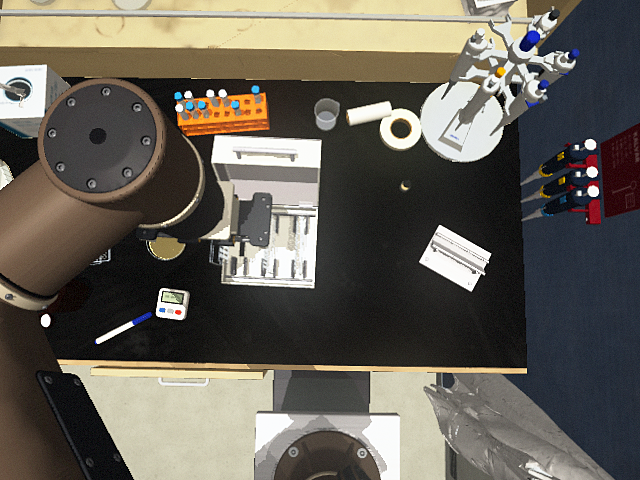

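```bash
python3 - <<'E'
from h import *
s=load('sc6.npy')
im=cv2.resize(s['image'][88:158,235:325,::-1],None,fx=8,fy=8,interpolation=cv2.INTER_CUBIC)
cv2.imwrite('pics/sc6d.png',np.clip(im.astype(float)*1.6,0,255).astype(np.uint8))
E
```

```text
(no output)
```

View pics/sc6d.png

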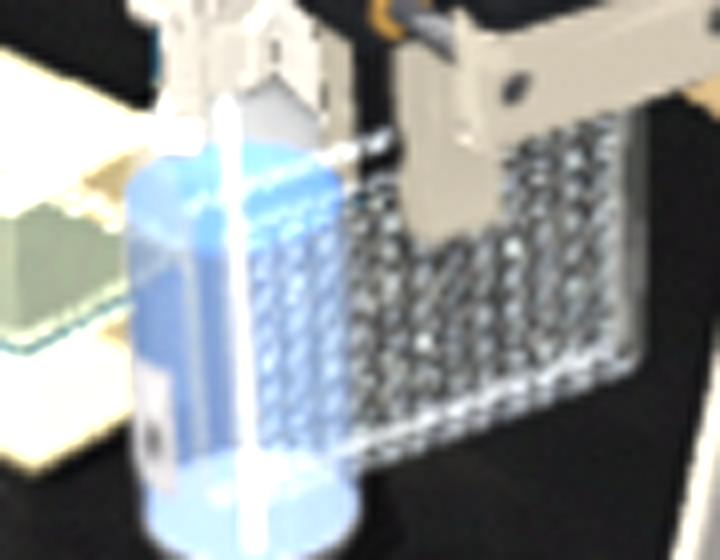

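```bash
python3 - <<'E'
from h import *
np.set_printoptions(precision=4,suppress=True)
s=load('sc6.npy')
B=lambda x,y:np.array([x/8+235-.44,y/8+88-.44])
px=[B(637,368),B(355,470),B(648,120),B(500,415),B(190,200),B(380,145),B(435,245)]
o,d=ray(s,px)
psi=np.radians(88.0);n=np.array([np.cos(psi),np.sin(psi),0]);P=np.array([.5207,.1983,.2849])-.007*n
print(o+d*(((P-o)@n)/(d@n))[:,None])
E
```

```text
[[0.5838 0.1891 0.2183]
 [0.4976 0.1921 0.2194]
 [0.5871 0.189  0.2895]
 [0.5412 0.1906 0.2196]
 [0.456  0.1936 0.3103]
 [0.5086 0.1917 0.3078]
 [0.5233 0.1912 0.2753]]
```

```bash
python3 - <<'E'
from h import *
np.set_printoptions(precision=4,suppress=True)
s=load('scene0.npy');c=load('top0.npy')
def pad(c,x0,y0,x1,y1,th):
    g=c['image'][y0:y1,x0:x1].max(2).astype(int); m=(g<th).astype(np.uint8)
    n,l,st,ce=cv2.connectedComponentsWithStats(m)
    for i in range(1,n):
        if st[i,4]>15: p=ce[i]+[x0,y0]; print(st[i],p,onz(c,[p],.0055), onz(c,[p],.03))
print('top');pad(c,230,205,315,285,110)
print('scene');pad(s,255,190,360,270,90)
cv2.imwrite('pics/t0z.png',cv2.resize(c['image'][200:290,220:320,::-1],None,fx=6,fy=6,interpolation=cv2.INTER_CUBIC))
E
```

```text
top
[ 5  7 13 19 63] [238.5397 218.3651] [[0.5807 0.2106 0.0055]] [[0.5766 0.2066 0.03  ]]
[50  9 14  2 19] [286.5789 214.5263] [[0.5917 0.1005 0.0055]] [[0.5873 0.099  0.03  ]]
[10 29  5 22 91] [241.978  244.6154] [[0.5202 0.2005 0.0055]] [[0.5176 0.1967 0.03  ]]
[ 2 53  5 17 51] [234.0392 264.902 ] [[0.4736 0.2168 0.0055]] [[0.472  0.2127 0.03  ]]
[62 55  3 18 27] [292.4815 269.    ] [[0.4667 0.084  0.0055]] [[0.4653 0.0829 0.03  ]]
scene
[  0   0  50  22 517] [272.3424 197.2166] [[0.5396 0.2953 0.0055]] [[0.523  0.2687 0.03  ]]
[43 10 15  8 41] [304.7805 203.4146] [[0.5871 0.23   0.0055]] [[0.5691 0.2052 0.03  ]]
[  6  26  19  18 201] [270.7562 224.9204] [[0.4803 0.2141 0.0055]] [[0.4654 0.1898 0.03  ]]
[28 27 16  8 37] [290.7027 220.4054] [[0.5251 0.1998 0.0055]] [[0.5089 0.1759 0.03  ]]
[65 26  6  7 18] [322.8333 219.    ] [[0.5862 0.1597 0.0055]] [[0.5683 0.137  0.03  ]]
[90 41  4  6 17] [346.2941 233.5882] [[0.597  0.0889 0.0055]] [[0.5788 0.0681 0.03  ]]
[83 45 17 12 80] [345.9375 240.7   ] [[0.5816 0.0713 0.0055]] [[0.5638 0.051  0.03  ]]
[ 22  47  21  14 160] [288.3875 243.0437] [[0.4771 0.141  0.0055]] [[0.4623 0.1188 0.03  ]]
[  0  48  30  32 503] [264.8151 258.6581] [[0.4093 0.1313 0.0055]] [[0.3964 0.1093 0.03  ]]
[ 71  63  34  17 306] [347.8333 263.6667] [[0.5394 0.0137 0.0055]] [[ 0.5228 -0.005   0.03  ]]
[39 64  5  8 21] [296.1429 257.5714] [[0.464  0.094  0.0055]] [[0.4495 0.0731 0.03  ]]
[45 64 15 12 74] [307.1081 259.5676] [[0.4788 0.0751 0.0055]] [[0.4639 0.0548 0.03  ]]
```

View pics/t0z.png

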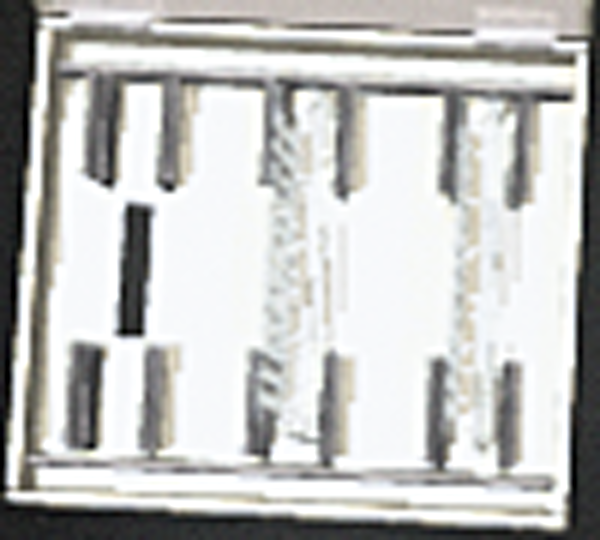

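```bash
python3 -m creep '{"jaw":[1,1,1,1,1,1,1,1,1,1],"translation":[[0.01,0.0015,0],[0.02,0,0],[0.025,0,0],[0.025,0,0],[0.025,0,0],[0.025,0,0],[0.02,0,0],[0.014,0,0],[0.005,0,0],[0,0,0]],"roll":[0,0,0,0,0,0,0,0,0,0]}';  python3 - <<'E'
from go import *
info((.521,.2,.0705))
s=shot('scene','sc7.png'); c=shot('top','top7.png')
cv2.imwrite('pics/sc7c.png',cv2.resize(s['image'][130:285,240:380,::-1],None,fx=4,fy=3.85,interpolation=cv2.INTER_CUBIC))
cv2.imwrite('pics/top7c.png',cv2.resize(c['image'][190:300,200:330,::-1],None,fx=5,fy=5,interpolation=cv2.INTER_CUBIC))
E
```

```text
time_s: 14.5
tcp_pos: [0.5206, 0.2002, 0.1155]
eef_rot: [-139.5, 89.9, -141.1]
contact_force: [-0.0, 0.0, -0.3]
gripper_width: 0.014
t 14.5 tcp [0.5206 0.2002 0.1155] psi 88.47037016968723 down [-0.0016 -0.0013 -1.    ] w 0.01399507373553674 F [-0.0257  0.0172 -0.3298] J [  41.1448   15.3426  -22.6513   -0.0058  -52.1252 -132.6709]
(0.521, 0.2, 0.0705) tool delta [ 0.045  -0.0002  0.0004] len 0.04502487805987455
```

View pics/sc7c.png

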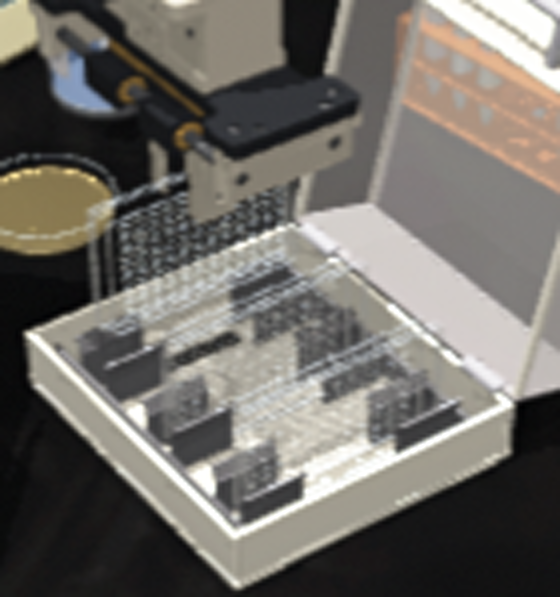

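View pics/top7c.png

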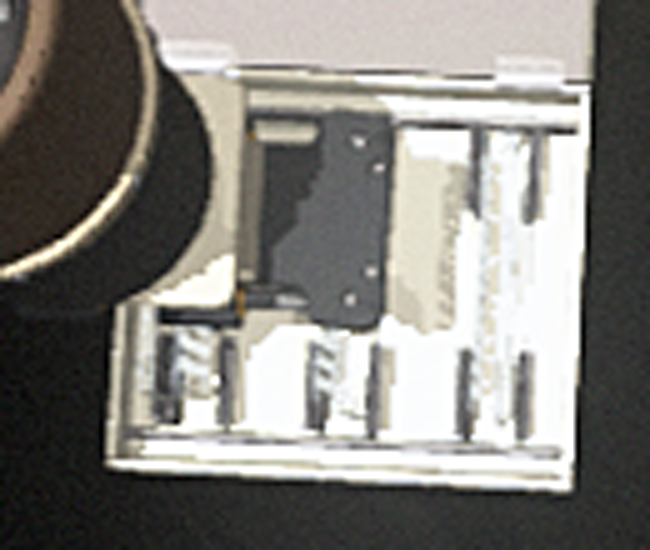

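```bash
python3 - <<'E'
from h import *
np.set_printoptions(precision=1,suppress=True)
c=load('top7.npy'); a=np.radians(-1.6); X=np.array([np.cos(a),np.sin(a),0]);Y=np.array([-X[1],X[0],0])
C=np.array([.521,.2,0])
def pr(x,y,z): 
    p=proj(c,C+x*X+y*Y+[0,0,z])[0]; return (p-[200,190]+.4)*5
for z in(.05,.136): print('plate front end z',z,pr(-.064,-.007,z),pr(-.064,.007,z))
for y in(-.0095,.0095): print('rib inner',y,pr(-.07,y,.04),pr(-.03,y,.04),pr(-.07,y,.005),pr(-.03,y,.005))
im=cv2.resize(c['image'][230:290,210:290,::-1],None,fx=10,fy=10,interpolation=cv2.INTER_CUBIC); cv2.imwrite('pics/top7d.png',im)
E
```

```text
plate front end z 0.05 [204.3 409.2] [172.1 407.7]
plate front end z 0.136 [170.9 397.7] [135.7 396.1]
rib inner -0.0095 [212.6 424.4] [218.4 333.4] [224.2 427.9] [229.8 340. ]
rib inner 0.0095 [169.3 422.3] [175.4 331.4] [182.4 426. ] [188.2 338. ]
```

View pics/top7d.png

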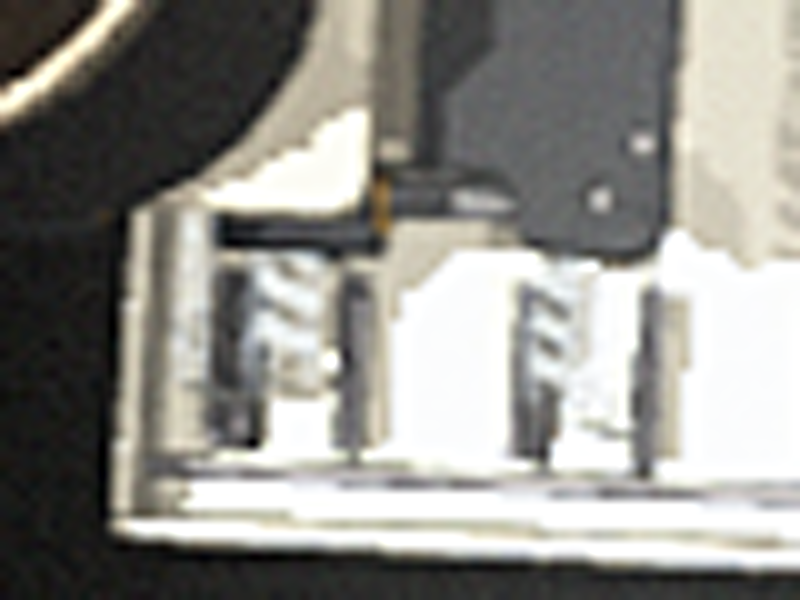

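Predicted plate and rib positions match the picture: the plate end lies over the rib gap, crop x 172–204, and the rib faces are at about 177 and 220. Lowering into the slot.

```bash
python3 -m creep '{"jaw":[1,1,1,1,1,1,1,1,1,1],"translation":[[0.005,0,0],[0.005,0,0],[0.005,0,0],[0.005,0,0],[0.005,0,0],[0.004,0,0],[0.004,0,0],[0.004,0,0],[0.002,0,0],[0,0,0]],"roll":[0,0,0,0,0,0,0,0,0,0]}';  python3 - <<'E'
from go import *
info((.521,.2,.0705))
E
```

```text
time_s: 15.6
tcp_pos: [0.521, 0.2005, 0.0772]
eef_rot: [-134.9, 90.0, -136.6]
contact_force: [0.2, 0.4, -0.5]
gripper_width: 0.0143
t 15.6 tcp [0.521  0.2005 0.0772] psi 88.38476206282226 down [-0.0004 -0.0004 -1.    ] w 0.014251199357402081 F [ 0.1541  0.358  -0.5338] J [  41.1466   17.9289  -25.0278    0.0018  -47.0752 -132.7631]
(0.521, 0.2, 0.0705) tool delta [ 0.0067 -0.0005  0.    ] len 0.0067522600877029096
```

No contact so far, so the plate is inside the ribs. Continuing down in small rows until the floor pushes back.

```bash
python3 -m creep '{"jaw":[1,1,1,1,1,1,1,1,1,1],"translation":[[0.001,0,0],[0.001,0,0],[0.001,0,0],[0.001,0,0],[0.001,0,0],[0.0005,0,0],[0.0005,0,0],[0,0,0],[0,0,0],[0,0,0]],"roll":[0,0,0,0,0,0,0,0,0,0]}';  python3 - <<'E'
from go import *
info((.521,.2,.0705))
E
```

```text
time_s: 16.6
tcp_pos: [0.5213, 0.2008, 0.0728]
eef_rot: [19.7, 90.0, 18.1]
contact_force: [-4.3, -0.4, 11.0]
gripper_width: 0.014
t 16.6 tcp [0.5213 0.2008 0.0728] psi 88.41087712089319 down [ 0.0008  0.0003 -1.    ] w 0.014005448446915305 F [-4.2525 -0.4036 10.9814] J [  41.1577   18.2348  -25.3108    0.0265  -46.4094 -132.7651]
(0.521, 0.2, 0.0705) tool delta [ 0.0023 -0.0008 -0.0003] len 0.0024703439577868787
```

```bash
python3 - <<'E'
from go import *
s=shot('scene','sc8.png'); c=shot('top','top8.png')
cv2.imwrite('pics/sc8c.png',cv2.resize(s['image'][150:285,240:380,::-1],None,fx=5,fy=4.4,interpolation=cv2.INTER_CUBIC))
cv2.imwrite('pics/top8c.png',cv2.resize(c['image'][230:290,210:290,::-1],None,fx=10,fy=10,interpolation=cv2.INTER_CUBIC))
E
```

```text
(no output)
```

View pics/sc8c.png

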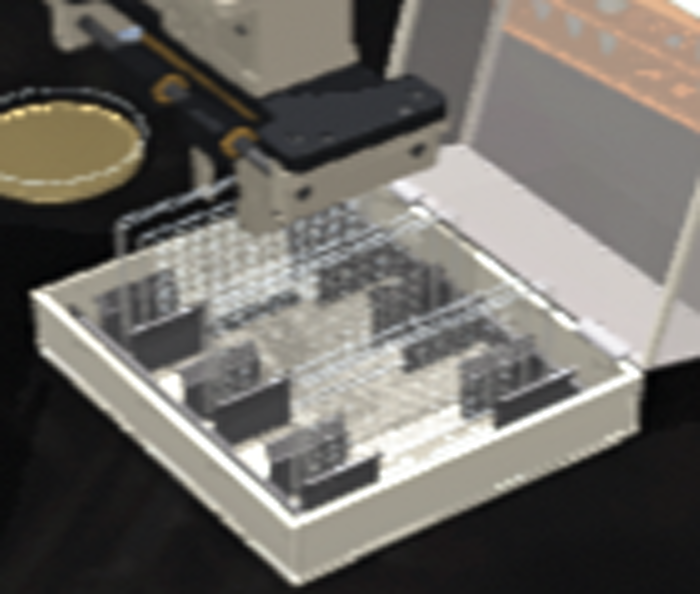

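View pics/top8c.png

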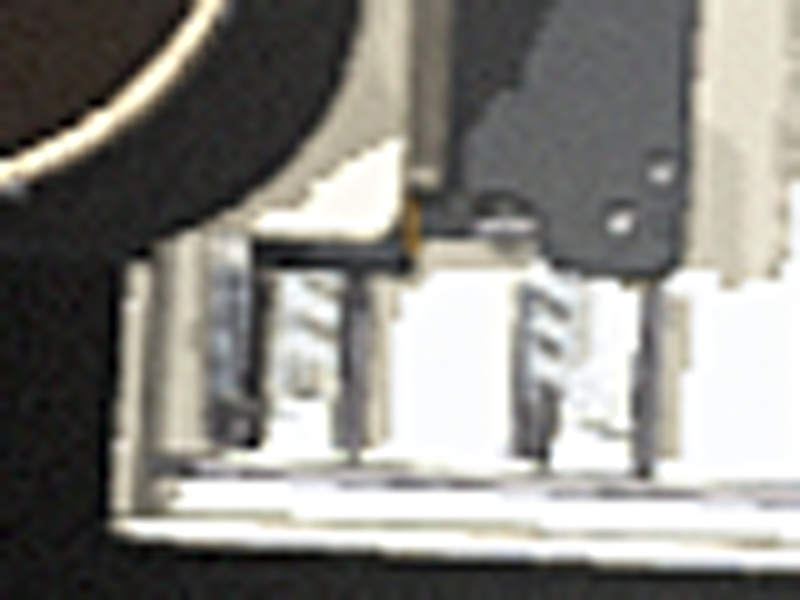

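```bash
python3 - <<'E'
from h import *
np.set_printoptions(precision=1,suppress=True)
a=np.radians(-1.6); X=np.array([np.cos(a),np.sin(a),0]);Y=np.array([-X[1],X[0],0]); C=np.array([.521,.2,0])
for n in('sc8','top8'):
    c=load(n+'.npy')
    for z in(.085,.091,.097,.105):
        print(n,z,proj(c,[C-.064*X+y*Y+[0,0,z] for y in(-.007,.007)]).ravel())
c=load('sc8.npy')
cv2.imwrite('pics/sc8d.png',cv2.resize(c['image'][180:230,255:325,::-1],None,fx=11,fy=11,interpolation=cv2.INTER_CUBIC))
E
```

```text
sc8 0.085 [264.8 205.6 261.3 202.3]
sc8 0.091 [264.6 203.4 261.2 200.1]
sc8 0.097 [264.5 201.2 261.  197.9]
sc8 0.105 [264.3 198.2 260.8 194.9]
top8 0.085 [237.9 270.6 231.2 270.2]
top8 0.091 [237.4 270.4 230.7 270.1]
top8 0.097 [237.  270.2 230.2 269.9]
top8 0.105 [236.3 270.  229.5 269.7]
```

View pics/sc8d.png

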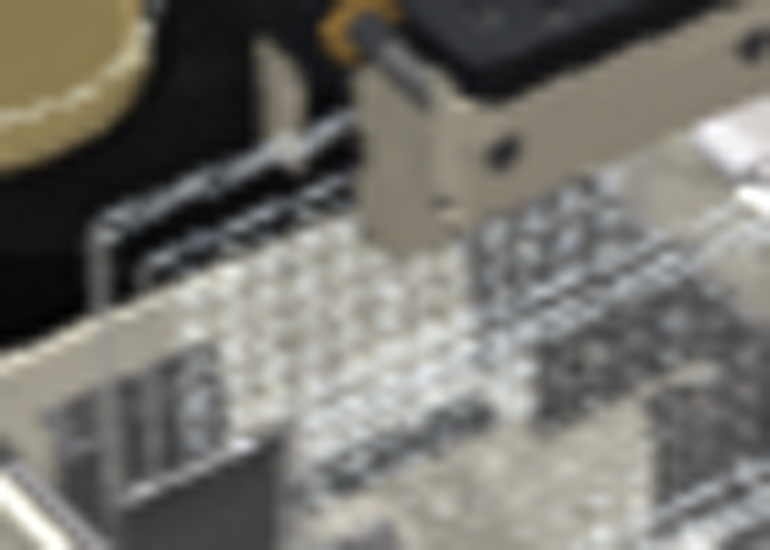

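The plate top corner in the scene view is at (264,200), within 1 px of the row predicted for a 91 mm top. The 3 px offset in x matches the same camera's offset on the pad. The plate is seated, so I'll ease off and let go with a limited opening.

```bash
python3 -m creep '{"jaw":[1,1,0.6,0.4,0.2,0.2,0.2,0.2,0.2,0.2],"translation":[[-0.0012,0,0],[0,0,0],[0,0,0],[0,0,0],[0,0,0],[0,0,0],[0,0,0],[0,0,0],[0,0,0],[0,0,0]],"roll":[0,0,0,0,0,0,0,0,0,0]}';  python3 - <<'E'
from go import *
info((.521,.2,.0705))
s=shot('scene','sc9.png')
cv2.imwrite('pics/sc9d.png',cv2.resize(s['image'][180:230,255:325,::-1],None,fx=11,fy=11,interpolation=cv2.INTER_CUBIC))
E
```

```text
time_s: 17.7
tcp_pos: [0.5211, 0.2007, 0.0728]
eef_rot: [-103.5, 90.0, -105.1]
contact_force: [0.8, 0.2, 0.4]
gripper_width: 0.0349
t 17.7 tcp [0.5211 0.2007 0.0728] psi 88.38420080421157 down [-0. -0. -1.] w 0.034928288500904466 F [0.8295 0.2058 0.4058] J [  41.1475   18.2479  -25.29      0.001   -46.4632 -132.764 ]
(0.521, 0.2, 0.0705) tool delta [ 0.0023 -0.0007 -0.0001] len 0.002359229231515896
```

View pics/sc9d.png

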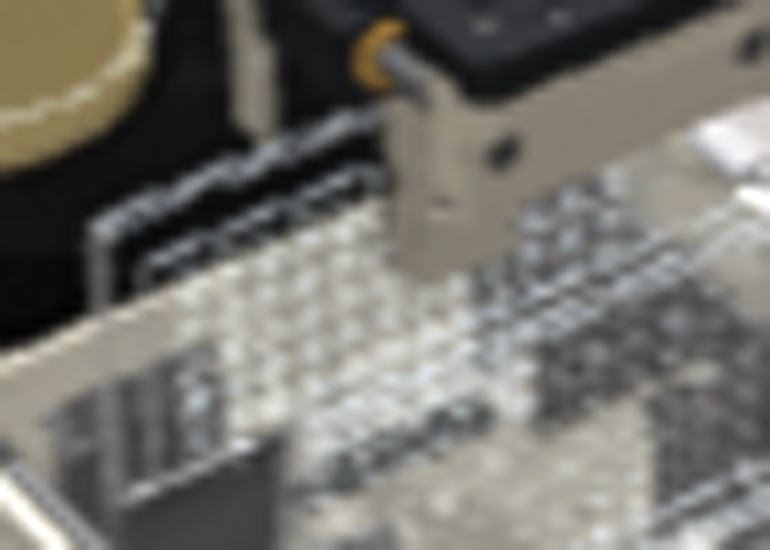

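```bash
python3 -m creep '{"jaw":[0.2,0.2,0.2,0.2,0.2,0.2,0.2,0,0,0],"translation":[[-0.005,0,0],[-0.01,0,0],[-0.02,0,0],[-0.035,0,0],[-0.04,0,0],[-0.04,0,0],[-0.04,0,0],[-0.04,0,0],[-0.025,0,0],[0,0,0]],"roll":[0,0,0,0,0,0,0,0,0,0]}'; python3 -m creep '{"jaw":[0,0,0,0,0,0,0,0,0,0],"translation":[[0,0,0],[0,0,0],[0,0,0],[0,0,0],[0,0,0],[0,0,0],[0,0,0],[0,0,0],[0,0,0],[0,0,0]],"roll":[-0.142,-0.142,-0.142,-0.142,-0.142,-0.142,-0.142,-0.142,-0.142,-0.142]}';python3 - <<'E'
from go import *
info((.6685,.1295,.325))
s=shot('scene','sc10.png');c=shot('top','top10.png')
cv2.imwrite('pics/sc10d.png',cv2.resize(s['image'][100:285,240:420,::-1],None,fx=3.2,fy=3.2,interpolation=cv2.INTER_CUBIC))
E
```

```text
time_s: 18.75
tcp_pos: [0.5225, 0.2011, 0.3334]
eef_rot: [33.0, 89.5, 31.4]
contact_force: [0.1, 0.9, -0.0]
gripper_width: 0.0435
time_s: 19.75
tcp_pos: [0.5208, 0.2004, 0.3278]
eef_rot: [116.1, 90.0, -163.8]
contact_force: [-0.2, -0.1, -0.8]
gripper_width: 0.0438
t 19.75 tcp [0.5208 0.2004 0.3278] psi 170.07753421247807 down [-0.0003 -0.0001 -1.    ] w 0.043816364324723224 F [-0.2279 -0.1226 -0.7812] J [ 41.1481   6.6277  -4.6283  -0.008  -78.7609 -51.069 ]
(0.6685, 0.1295, 0.325) tool delta [ 0.0028 -0.1578 -0.0444] len 0.16390839575880428
```

View pics/sc10d.png

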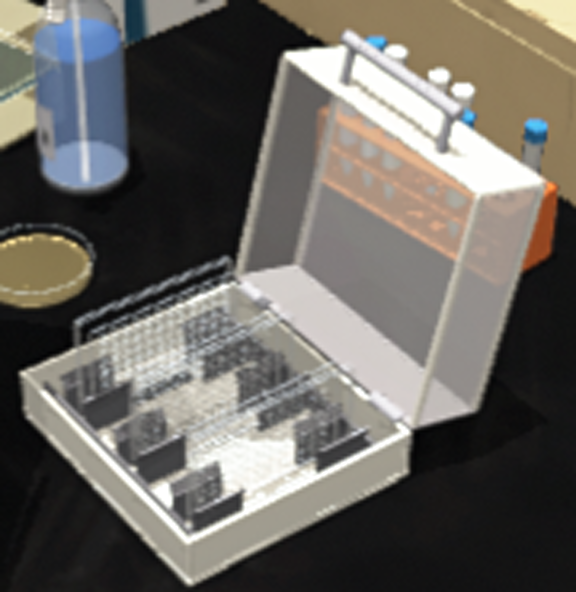

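The plate stands upright and parallel in the slot and the other two look unmoved. On to the bar.

```bash
python3 -m creep '{"jaw":[-0.3,-0.3,-0.3,-0.3,-0.3,-0.3,-0.3,-0.3,-0.3,-0.3],"translation":[[0,0,0],[0,-0.02,-0.009],[0,-0.03,-0.0135],[0,-0.035,-0.0155],[0,-0.035,-0.0155],[0,-0.02,-0.009],[0,-0.01,-0.0045],[0.01,0,0],[0.01,0,0],[0,0,0]],"roll":[-0.145,0,0,0,0,0,0,0,0,0]}';python3 - <<'E'
from go import *
info((.6685,.1295,.232))
s=shot('scene','sc11.png')
print(proj(s,[get_state()['tcp_pos'],(.6685,.1295,.242)]))
cv2.imwrite('pics/sc11d.png',cv2.resize(s['image'][50:190,300:460,::-1],None,fx=4.2,fy=4.2,interpolation=cv2.INTER_CUBIC))
E
```

```text
time_s: 20.85
tcp_pos: [0.667, 0.129, 0.3058]
eef_rot: [100.9, 89.8, -171.0]
contact_force: [-0.6, -0.5, -0.3]
gripper_width: 0.0569
t 20.85 tcp [0.667  0.129  0.3058] psi 178.03767709289457 down [-0.003  -0.0005 -1.    ] w 0.05690553186129169 F [-0.6018 -0.483  -0.2602] J [ 27.3154  19.1063   8.7591  -0.0553 -79.817  -29.2678]
(0.6685, 0.1295, 0.232) tool delta [ 0.0738 -0.0015  0.0005] len 0.07378520254546647
[[366.209   94.8825]
 [364.6869 122.983 ]]
```

View pics/sc11d.png

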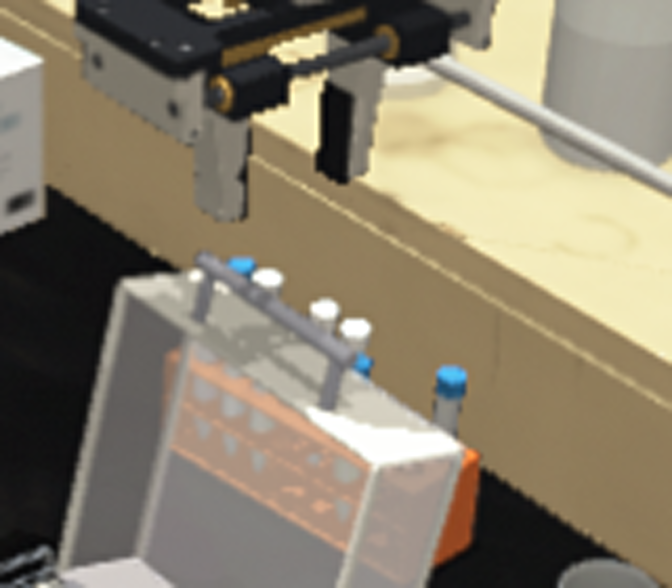

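The bar's middle shows at (365.5,123.3) against my predicted (364.7,123.0). The bar is between and below the open fingers, so I'm going down to pinch it.

```bash
python3 -m creep '{"jaw":[-0.3,-0.3,-0.3,-0.3,-0.3,-0.3,-0.3,-0.3,0.2,0.5],"translation":[[0.01,-0.0015,0.0005],[0.015,0,0],[0.015,0,0],[0.012,0,0],[0.01,0,0],[0.008,0,0],[0.004,0,0],[0,0,0],[0,0,0],[0,0,0]],"roll":[0,0,0,0,0,0,0,0,0,0]}' 8;python3 - <<'E'
from go import *
info()
s=shot('scene','sc12.png')
cv2.imwrite('pics/sc12d.png',cv2.resize(s['image'][50:190,300:460,::-1],None,fx=4.2,fy=4.2,interpolation=cv2.INTER_CUBIC))
E
```

```text
time_s: 21.9
tcp_pos: [0.6706, 0.1291, 0.2344]
eef_rot: [-71.0, 89.9, 17.0]
contact_force: [-0.3, 0.3, -0.4]
gripper_width: 0.0462
t 21.9 tcp [0.6706 0.1291 0.2344] psi 178.05039863833522 down [ 0.001   0.0003 -1.    ] w 0.046209107200412186 F [-0.3459  0.2526 -0.3826] J [ 27.2137  21.0065   2.3931   0.011  -71.3286 -29.1668]
```

View pics/sc12d.png

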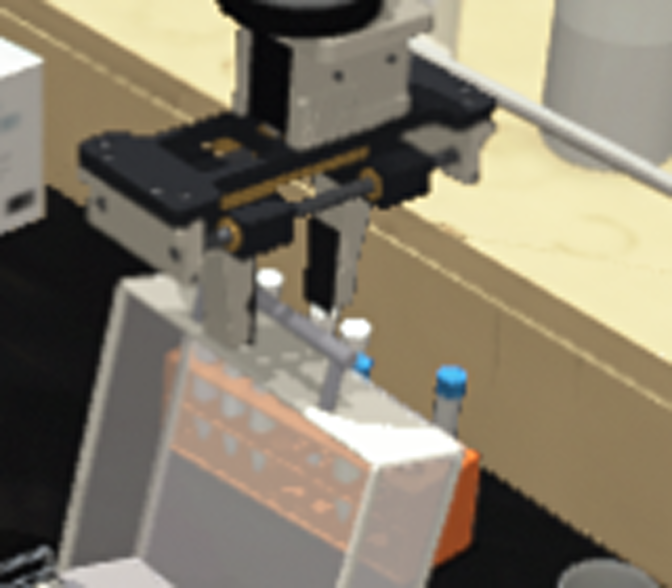

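The near finger (250,330 in the crop) is in front of the bar and the far finger behind it, both well above the white wall. Closing.

```bash
python3 -m creep '{"jaw":[0.7,1,1,1,1,1,1,1,1,1],"translation":[[0.002,0,0],[0,0,0],[0,0,0],[0,0,0],[0,0,0],[0,0,0],[0,0,0],[0,0,0],[0,0,0],[0,0,0]],"roll":[0,0,0,0,0,0,0,0,0,0]}' 8;python3 - <<'E'
from go import *
info()
E
```

```text
time_s: 22.95
tcp_pos: [0.6688, 0.129, 0.2316]
eef_rot: [98.9, 89.8, -173.0]
contact_force: [-5.4, 1.6, 2.6]
gripper_width: 0.0099
t 22.95 tcp [0.6688 0.129  0.2316] psi 178.05833197483588 down [-0.0027 -0.0003 -1.    ] w 0.009879238958697864 F [-5.4346  1.639   2.5953] J [ 27.2402  21.0616   2.1325  -0.057  -71.2169 -29.1635]
```

```bash
python3 - <<'E'
import numpy as np
th=np.linspace(1.8,.785,35)
f=lambda t:np.c_[-210*np.cos(t)+12*np.sin(t),210*np.sin(t)+12*np.cos(t)]
p=f(th);d=np.diff(p,axis=0)
for i in range(len(d)): print(i,round(th[i+1],3),'tool x %.1f y %.1f'%(-d[i,1],-d[i,0]))
E
```

```text
0 1.77 tool x -1.7 y 6.0
1 1.74 tool x -1.5 y 6.1
2 1.71 tool x -1.3 y 6.1
3 1.681 tool x -1.1 y 6.2
4 1.651 tool x -1.0 y 6.2
5 1.621 tool x -0.8 y 6.2
6 1.591 tool x -0.6 y 6.3
7 1.561 tool x -0.4 y 6.3
8 1.531 tool x -0.2 y 6.3
9 1.501 tool x -0.0 y 6.3
10 1.472 tool x 0.2 y 6.3
11 1.442 tool x 0.4 y 6.3
12 1.412 tool x 0.5 y 6.3
13 1.382 tool x 0.7 y 6.2
14 1.352 tool x 0.9 y 6.2
15 1.322 tool x 1.1 y 6.2
16 1.292 tool x 1.3 y 6.1
17 1.263 tool x 1.5 y 6.1
18 1.233 tool x 1.7 y 6.1
19 1.203 tool x 1.8 y 6.0
20 1.173 tool x 2.0 y 5.9
21 1.143 tool x 2.2 y 5.9
22 1.113 tool x 2.4 y 5.8
23 1.084 tool x 2.5 y 5.7
24 1.054 tool x 2.7 y 5.7
25 1.024 tool x 2.9 y 5.6
26 0.994 tool x 3.0 y 5.5
27 0.964 tool x 3.2 y 5.4
28 0.934 tool x 3.4 y 5.3
29 0.904 tool x 3.5 y 5.2
30 0.875 tool x 3.7 y 5.1
31 0.845 tool x 3.8 y 5.0
32 0.815 tool x 4.0 y 4.9
33 0.785 tool x 4.1 y 4.7
```

```bash
python3 -m creep '{"jaw":[1,1,1,1,1,1,1,1,1,1],"translation":[[0,0.002,0],[-0.0017,0.006,0],[-0.0015,0.0061,0],[-0.0013,0.0061,0],[-0.0011,0.0062,0],[-0.001,0.0062,0],[-0.0008,0.0062,0],[-0.0006,0.0063,0],[-0.0004,0.0063,0],[-0.0002,0.0063,0]],"roll":[0,0,0,0,0,0,0,0,0,0]}' 20;python3 - <<'E'
from go import *
info()
p=get_state()['tcp_pos']; x=p[0]-.6094; z=p[2]+.0104-.04; print('r',np.hypot(x,z),'theta',np.pi-np.arctan2(z,x)+np.arctan2(12,210))
E
```

```text
time_s: 23.95
tcp_pos: [0.6121, 0.1309, 0.2406]
eef_rot: [-116.9, 90.0, -28.8]
contact_force: [1.5, -2.3, 0.5]
gripper_width: 0.0092
t 23.95 tcp [0.6121 0.1309 0.2406] psi 178.05302328484422 down [ 0.0003 -0.0001 -1.    ] w 0.009151905006382048 F [ 1.5404 -2.256   0.5106] J [ 29.9223  15.4851  -4.6987   0.0156 -69.8073 -31.8747]
r 0.21103032695860102 theta 1.6408004451227773
```

```bash
cat >> go.py <<'E'
def theta():
    p=get_state()['tcp_pos']; x=p[0]-.6094; z=p[2]+.0104-.04; print('r',np.hypot(x,z),'theta',np.pi-np.arctan2(z,x)-np.arctan2(12,210))
E
python3 -m creep '{"jaw":[1,1,1,1,1,1,1,1,1,1],"translation":[[0,0.0063,0],[0.0002,0.0063,0],[0.0004,0.0063,0],[0.0005,0.0063,0],[0.0007,0.0062,0],[0.0009,0.0062,0],[0.0011,0.0062,0],[0.0013,0.0061,0],[0.0015,0.0061,0],[0.0017,0.0061,0]],"roll":[0,0,0,0,0,0,0,0,0,0]}' 20;python3 - <<'E'
from go import *
info();theta()
s=shot('scene','sc13.png')
cv2.imwrite('pics/sc13d.png',cv2.resize(s['image'][70:285,240:440,::-1],None,fx=2.7,fy=2.7,interpolation=cv2.INTER_CUBIC))
E
```

```text
time_s: 24.95
tcp_pos: [0.55, 0.1332, 0.2318]
eef_rot: [61.0, 90.0, 149.1]
contact_force: [0.4, -2.7, 0.1]
gripper_width: 0.0096
t 24.95 tcp [0.55   0.1332 0.2318] psi 178.05297376569789 down [-0.0002  0.0001 -1.    ] w 0.009642434462974634 F [ 0.4007 -2.7131  0.0791] J [ 33.4225  10.1174 -12.8808  -0.0104 -67.0064 -35.3655]
r 0.2107967601566867 theta 1.2278502697622413
```

View pics/sc13d.png

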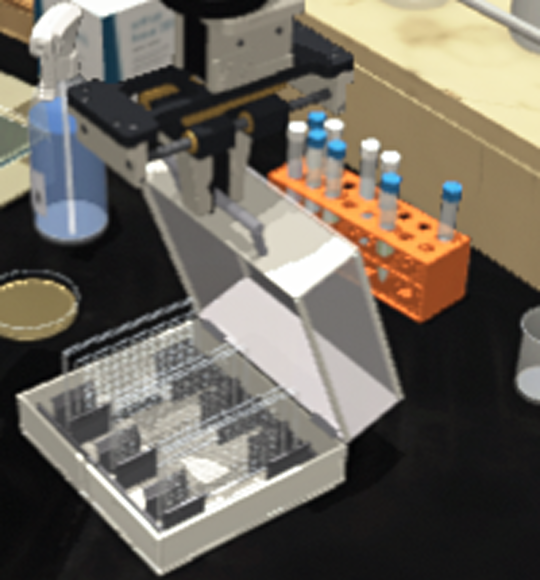

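The cover follows, bar still pinched, at about 1.23 rad. Continuing.

```bash
python3 -m creep '{"jaw":[1,1,1,1,1,1,1,1,1,1],"translation":[[0.0018,0.006,0],[0.002,0.0059,0],[0.0022,0.0059,0],[0.0024,0.0058,0],[0.0025,0.0057,0],[0.0027,0.0057,0],[0.0029,0.0056,0],[0.003,0.0055,0],[0.0032,0.0054,0],[0.0034,0.0053,0]],"roll":[0,0,0,0,0,0,0,0,0,0]}' 20;python3 - <<'E'
from go import *
info();theta()
E
```

```text
time_s: 26.0
tcp_pos: [0.4934, 0.1352, 0.2057]
eef_rot: [-18.0, 90.0, 70.0]
contact_force: [-1.7, 0.2, 1.6]
gripper_width: 0.0092
t 26.0 tcp [0.4934 0.1352 0.2057] psi 178.05137481730515 down [ 0.0001  0.0003 -1.    ] w 0.009213242683462223 F [-1.7275  0.2441  1.5889] J [ 37.341    5.9727 -21.431   -0.0108 -62.5814 -39.2846]
r 0.21088647317444184 theta 0.9310170454800645
```

```bash
python3 -m creep '{"jaw":[1,1,1,1,1,1,1,1,1,1],"translation":[[0.0035,0.0052,0],[0.0037,0.0051,0],[0.0038,0.005,0],[0.004,0.0049,0],[0.0041,0.0047,0],[0,0,0],[0,0,0],[0,0,0],[0,0,0],[0,0,0]],"roll":[0,0,0,0,0,0,0,0,0,0]}' 20;python3 - <<'E'
from go import *
info();theta()
s=shot('scene','sc14.png')
cv2.imwrite('pics/sc14d.png',cv2.resize(s['image'][70:285,240:440,::-1],None,fx=2.7,fy=2.7,interpolation=cv2.INTER_CUBIC))
c=shot('top','top14.png')
cv2.imwrite('pics/top14d.png',cv2.resize(c['image'][130:310,190:340,::-1],None,fx=3.3,fy=3.3,interpolation=cv2.INTER_CUBIC))
E
```

```text
time_s: 27.0
tcp_pos: [0.469, 0.136, 0.187]
eef_rot: [-1.6, 90.0, 86.5]
contact_force: [-2.5, 3.0, 1.3]
gripper_width: 0.0092
t 27.0 tcp [0.469 0.136 0.187] psi 178.04269737509497 down [ 0.      0.0002 -1.    ] w 0.009171306907519479 F [-2.5102  2.992   1.2797] J [ 39.2912   4.6206 -25.6076  -0.0085 -59.7651 -41.2443]
r 0.21092567346663257 theta 0.7851816950317999
```

View pics/sc14d.png

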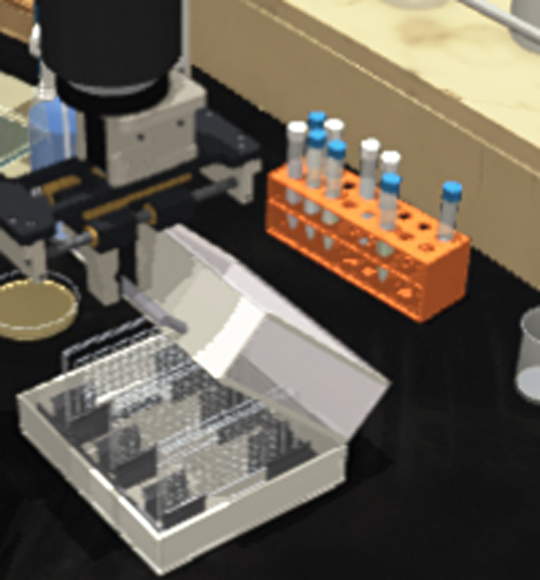

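View pics/top14d.png

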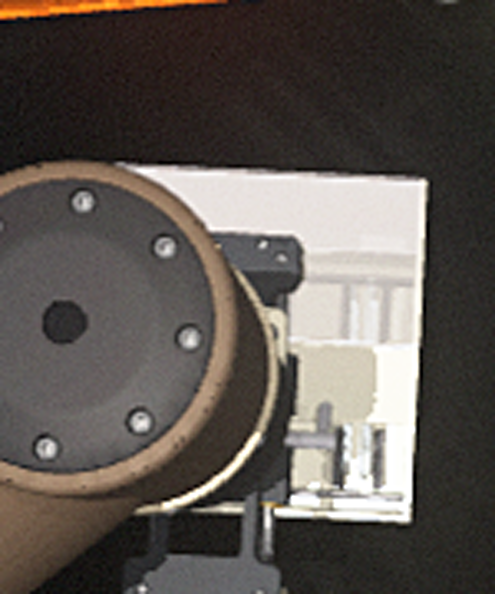

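The cover is about half open, with its bar (crop 120,285 to 185,328) still between the fingers. The plate's top edge is unchanged at the left slot. One still call to settle, plus an independent check of the angle from the picture.

```bash
python3 -m creep '{"jaw":[1,1,1,1,1,1,1,1,1,1],"translation":[[0,0,0],[0,0,0],[0,0,0],[0,0,0],[0,0,0],[0,0,0],[0,0,0],[0,0,0],[0,0,0],[0,0,0]],"roll":[0,0,0,0,0,0,0,0,0,0]}' 20;python3 - <<'E'
from go import *
info();theta()
s=shot('scene','sc15.png')
im=s['image'][:,:,::-1].copy()
H=np.array([.6094,.1315,.04]);a=np.radians(-1.6);X=np.array([np.cos(a),np.sin(a),0]);Y=np.array([-X[1],X[0],0]);Z=np.array([0,0,1.])
for t,col in((.665,(0,0,255)),(.785,(0,255,0)),(.905,(255,0,0))):
    u=-np.cos(t)*X+np.sin(t)*Z; v=np.sin(t)*X+np.cos(t)*Z
    q=proj(s,[H+.18*u+.06*v-.102*Y,H+.18*u+.06*v+.102*Y,H+.21*u+.012*v-.058*Y]);print(t,q.ravel())
    for p in q: cv2.circle(im,tuple(int(round(k)) for k in p),1,col,-1)
cv2.imwrite('pics/sc15d.png',cv2.resize(im[140:240,250:390],None,fx=5.5,fy=5.5,interpolation=cv2.INTER_NEAREST))
E
```

```text
time_s: 28.1
tcp_pos: [0.4689, 0.1359, 0.1869]
eef_rot: [-13.4, 90.0, 74.7]
contact_force: [-3.3, 4.3, 3.2]
gripper_width: 0.0093
t 28.1 tcp [0.4689 0.1359 0.1869] psi 178.05151632404386 down [ 0.  0. -1.] w 0.009327441078609744 F [-3.2997  4.2516  3.1962] J [ 39.2992   4.6171 -25.6289  -0.0018 -59.7518 -41.2468]
r 0.21091127060076198 theta 0.7845263843365037
0.665 [329.8601 192.8718 271.2181 143.8791 293.232  199.3225]
0.785 [338.4219 184.3057 278.9854 136.2372 300.8347 188.4699]
0.905 [347.4243 176.6029 287.2602 129.4492 309.3753 178.1515]
```

View pics/sc15d.png

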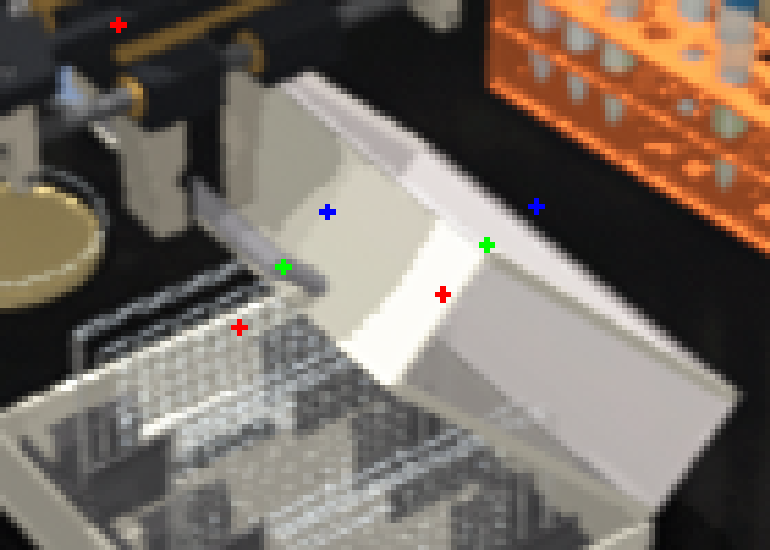

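The cover's front upper corner falls on the 0.785 rad prediction, well clear of the 0.665 and 0.905 marks. The pinch and arm are steady, so I'm handing in.

```bash
python3 - <<'E'
from go import *
print(close_job()); info(); theta()
E
```

```text
the job is handed in; nothing more can be done
None
the job is handed in; nothing more can be done
```

The well plate is standing in the free slot and the cover is held half open at 45 degrees. I handed the job in at 28.1 s, with the fingers still gripping the handle bar.

**Plate:** I pinched it in the stand and drew it up the slope; once it cleared the stand it turned upright between the fingers. I lowered it into the slot until the floor pushed back with about 11 N, then eased off and opened the fingers only to 35 mm. After I let go, the picture showed it upright, parallel to the slot, with its top edge at the height expected for a seated plate.

**Cover:** I pinched the handle bar and swung the cover down its arc. The arm position gives 0.785 rad, and the cover's front corner in the picture matches that angle. The finger opening of 9.3 mm shows the 10 mm bar is still held.

**Other plates and objects:** The two plates already in the box looked unmoved by eye; I did not measure their shift. I saw no sign of anything else being moved, but I did not check the timer, vial and petri dish one by one.

**Checks that disagreed:**
- The scene camera puts the slot pad and the seated plate 3–5 mm further back than the top camera does. Both shift together, so the fit itself is not in doubt.
- In the last picture the end of the bar is about 7 pixels further along its own length than I predicted. This does not affect the angle.
- The final force reading was about 6 N on the tool while holding, mostly sideways.

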